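Gauge a batch of test tiles in the bench caliper

ROBOT

A 6-joint arm with a two-finger parallel gripper is mounted at the origin on a cart in front of the work surface, level with it; the furniture and walls round the work are solid. World frame = base frame: x ahead of the robot, y to its left, z up, the work surface at z = 0. Lengths are in mm, angles in rad, forces in N, time in s.
With the tool pointing down it reaches from about 275 to 725 mm from the base axis. Payload 5.6 kg.
Tool frame: the origin (TCP) lies midway between the tips of the shut fingers; the grasp point (between the pads) lies 19 mm behind it (bot.grasp_offset is the distance from the TCP to the grasp point, in mm); z points along the fingers, y is the direction in which the jaws open and shut (so a half turn about z gives the same grasp; the last joint's range is limited). The gripper opens to 85 mm and grips with 20 to 120 N. Pads are 22 mm wide; open, the fingers measure 114 mm over their backs; the gripper's body (76 mm by 85 mm) begins 54 mm behind the grasp point. The pads swing forward as they close: fully open they stand 13 mm farther back than shut.
Start: joints at [1.427, 0.255, 0.108, 0, -1.424, -0.285], TCP at [228.652, 500.211, 231.283] pointing down, gripper open.
Joint ranges: [-2.95, 2.95], [-1.21, 1.97], [-1.09, 1.5], [-2.87, 1.71], [-2.94, -0.07], [-3.05, 3.05]. Speed limits (rad/s): [2.57, 2.57, 3.14, 3.14, 3.14, 3.14].

INTERFACE

Orientations are given as a unit quaternion [w, x, y, z].
In Python, from bench import sensors, optics, bot gives the robot as it stands. The module is installed in compiled form; this text tells all that it offers.
- The arm moves only by the tool apply_moves, never from a script. Its argument "increments" is one flat list of numbers, 5 for each row, row after row: the shift along the tool's x, y, z in units of 0.15 m (1.0 is 0.15 m), then the turn about the tool's z in units of 180 degrees (1.0 is 180 degrees), then the closure in counts, from 0 (fully open) to 255 (shut). In form: [tx, ty, tz, turn, hand, tx, ty, tz, turn, hand, ...]. A call has 1 to 20 rows; each row shifts and turns the commanded pose from where the row before left it, along the tool's axes as they then stand; what a row does not reach is not made up. A row lasts 1/10 s, in which the tool goes at most 50 mm and 8.59 degrees, less where a joint would pass 70% of its speed; a pose out of reach is approached as far as the arm can. A call with a number of a shift or a turn outside -1 to 1 is refused whole. A call with a gripper value outside its range is refused whole. The fingers move at their own pace and stop on an object; "force" is the grip in N (left out, the last holds). Time passes only in rows, so rows that do not move let the fingers close. It gives the time, the measured TCP pose, the force and the opening at its end, in the units of the state.
- sensors.sense(): the state, without advancing time (a new reading comes with each control period).
- optics.get_image(name): name is "side" or "top"; returns the picture (480x640x3 uint8, red, green, blue); there is no depth.
- optics.camera_params(name): a dict with "mtx" (3x3 intrinsics, pixels), "R" (3x3) and "t" (3): a world point X has camera coordinates R X + t. Camera axes: x right, y down, z forward; pixel columns grow to the right and rows downward; lengths in mm; the calibration is good to about 2 mm. A picture is of the moment at which its call begins. camera_params takes no time and is no camera call.
- bot.finish_job(): hands the job in, once; it reports no verdict.
Trained networks look in the newest picture that a camera, given by its name, has taken for a name from the list of things; names that differ only in an ending like _2 or _b are one class to them, and where a whole thing is asked for, a point or a joint stands for the part that bears it (a point fixed in the world has none). Each returns a list of dicts, best first, with "conf" (0 to 1); they miss things now and then, are a little off and sometimes report something else, mostly with a low value. They report only what shows in the picture. A call takes as long as a camera call. They do not tell look-alikes from the thing itself.
- optics.find_in(camera, query): "centre" ([column, row] in pixels, amid what is visible of it).
- optics.masks_of(camera, query): "mask" (480x640 bool, what is visible of it) and "centre" ([column, row] in pixels, amid what is visible of it).
- optics.place_of(camera, query): "centre" ([column, row] in pixels: a listed point, or the origin of a listed thing).
The state is a dict: "time_s": time; "qpos": joint angles; "qd": joint speeds; "effort": joint torques, N m; "tool_pos": TCP position; "ee_rot": TCP orientation; "force": force on the tool from outside, world axes, zero at the start; "torque": the same for the moment, N m; "gripper_width": opening from 0.0 (shut) to 1.0 (fully open).
Only numpy, scipy, OpenCV 4.12 (cv2) and the standard library are available. Lean on these libraries where they do the work, as an engineer would, in place of code of your own. Each camera call takes 0.05 s, during which the arm holds its last target.

TASK

Measure the batch of glaze test tiles together in the bench caliper: lift the clay ring off the caliper's bed and lay it flat, either face up, near the middle of the round plaster bat, and turn the caliper's collar to the one-groove (free) stop. With the collar still there, lay every tile that is on the table flat and crosswise on the middle of the bed, long edges side by side against the fixed jaw, and slide the other jaw up gently and squarely until the whole row is held snugly between the jaws. Finally turn the collar to the three-groove (lock) stop and leave everything so, without disturbing the jar, the tape and the cutter.

Things in the scene. Friction and masses are not known exactly. Their poses are not given: they have to be found in the camera images.
- caliper: wooden bench caliper screwed to the table: plate 80 (x) by 340 (y) by 6 mm, its top is the bed. Origin: centre of the underside, on the table; y runs along the plate to the collar end. Fixed steel jaw (40 mm wide, top 28 mm above table): gauging face at y = +60 mm, facing -y. Sliding jaw's face at y = -120 mm when fully open. Barrel with collar at y = +130 mm
- collar_grip (a point): point on the vertical axis of the fixed aluminium barrel, 60 mm above the table, at the height to grip the collar. The dark knurled collar is 54 mm in diameter, from 46 to 70 mm above the table; the barrel's cap, 38 mm wide, stands up to 79 mm. Below the collar the barrel is narrower than it from 12 mm up
- collar (a joint): collar angle, rad, growing anticlockwise from above; spring detents at 0 (pointer ridge at one groove: free; ridge along the caliper's -x), 0.5 (two grooves: drag) and 1.0 (three grooves: lock); end stops just past 0 and 1. About 0.1 N m takes it over a detent; let go near a detent it settles there. It starts at drag or lock
- jaw_slide (a joint): travel of the sliding jaw in m: 0 fully open (180 mm between the faces), growing as it closes; clear space between the faces = 0.180 - value. It slides stiffly (1.5 N) and stays where it is left, whatever the collar's setting
- jaw_grip (a point): centre of the wooden grip fin on the sliding jaw, 48 mm above the table, 25 mm behind the jaw's gauging face: fin 14 mm thick (caliper's x), 24 mm along the caliper, top 63 mm above the table, sides clear from 20 mm up
- jaw_face (a point): middle of the sliding jaw's gauging face (40 mm wide, 23 mm high), 16 mm above the table; its y axis points out of the face, toward the fixed jaw
- jaw (a joint): racking angle of the sliding jaw's head about the vertical, rad; 0 = square to the bed. It has a soft spring (0.6 N m/rad) and play of 0.15 rad either way, so pushing it off-centre skews it
- ring: rough ring of dry clay, about 53 mm outside, 20 mm inside, 30 mm high, 60 g. Origin at the centre of its underside, z along its hole, up at the start (either face may end up). It starts lying flat on the caliper's bed between the jaws
- bat: fixed round plaster bat, 120 mm across and 12 mm thick, origin at the centre of its underside on the table, left of the caliper
- tile_0: flat glazed ceramic test tile, 34 (its x) by 50 (its y) by 8 mm thick, 22 g; three or four are present, all of the same outline (None: absent). Origin at the centre of its underside, z up. It starts lying flat on the table between robot and caliper; picked from above across its 50 mm length
- tile_1: flat glazed ceramic test tile, 34 (its x) by 50 (its y) by 8 mm thick, 22 g; three or four are present, all of the same outline (None: absent). Origin at the centre of its underside, z up. It starts lying flat on the table between robot and caliper; picked from above across its 50 mm length
- tile_2: flat glazed ceramic test tile, 34 (its x) by 50 (its y) by 8 mm thick, 22 g; three or four are present, all of the same outline (None: absent). Origin at the centre of its underside, z up. It starts lying flat on the table between robot and caliper; picked from above across its 50 mm length
- tile_3: flat glazed ceramic test tile, 34 (its x) by 50 (its y) by 8 mm thick, 22 g; three or four are present, all of the same outline (None: absent). Origin at the centre of its underside, z up. It starts lying flat on the table between robot and caliper; picked from above across its 50 mm length
- slip_jar: lidded glass jar, 80 mm wide, 136 mm high, behind the caliper; bystander, origin at the centre of its underside
- tape_roll: roll of masking tape lying flat, 96 mm across, 25 mm high, to the right; bystander, origin at the centre of its underside
- ring_cutter: steel ring cutter, 70 mm across, 24 mm high, behind the caliper; bystander, origin at the centre of its underside
Mind the look-alikes: they are no part of the job. Of the things that look like the bat, take the one that is farthest from the robot's base at the start.

How it is judged (in metres and radians):
On the way, in this order (a step that is already met when the one before it is completed fails the run):
1. the collar is turned to the one-groove stop (free) (value of joint collar below 0.1 rad), for 0.2 s.
2. with the collar free, the sliding jaw is closed squarely onto the whole row: it presses the row against the fixed jaw (value of joint collar below 0.1 rad and x of tile_0 in the frame of caliper between -0.015 and 0.015 m and z of tile_0 in the frame of caliper between 0.003 and 0.009 m and angle between each of tile_0, tile_1, tile_2, tile_3's own z axis and vertical below 0.1 rad and angle between the x axis of each of tile_0, tile_1, tile_2, tile_3 and the y axis of caliper, either way round below 0.1 rad and y of tile_0 in the frame of caliper between -0.12 and 0.06 m and (y of tile_0 in the frame of caliper above 0.0395 m or horizontal distance between tile_0 and tile_1 below 0.039 m or horizontal distance between tile_0 and tile_2 below 0.039 m or horizontal distance between tile_0 and tile_3 below 0.039 m) and x of tile_1 in the frame of caliper between -0.015 and 0.015 m and z of tile_1 in the frame of caliper between 0.003 and 0.009 m and y of tile_1 in the frame of caliper between -0.12 and 0.06 m and (y of tile_1 in the frame of caliper above 0.0395 m or horizontal distance between tile_1 and tile_0 below 0.039 m or horizontal distance between tile_1 and tile_2 below 0.039 m or horizontal distance between tile_1 and tile_3 below 0.039 m) and x of tile_2 in the frame of caliper between -0.015 and 0.015 m and z of tile_2 in the frame of caliper between 0.003 and 0.009 m and y of tile_2 in the frame of caliper between -0.12 and 0.06 m and (y of tile_2 in the frame of caliper above 0.0395 m or horizontal distance between tile_2 and tile_0 below 0.039 m or horizontal distance between tile_2 and tile_1 below 0.039 m or horizontal distance between tile_2 and tile_3 below 0.039 m) and x of tile_3 in the frame of caliper between -0.015 and 0.015 m and z of tile_3 in the frame of caliper between 0.003 and 0.009 m and y of tile_3 in the frame of caliper between -0.12 and 0.06 m and (y of tile_3 in the frame of caliper above 0.0395 m or horizontal distance between tile_3 and tile_0 below 0.039 m or horizontal distance between tile_3 and tile_1 below 0.039 m or horizontal distance between tile_3 and tile_2 below 0.039 m) and y of any of tile_0, tile_1, tile_2, tile_3 in the frame of caliper above 0.0395 m and y of any of tile_0, tile_1, tile_2, tile_3 in the frame of jaw_face below 0.02 m and value of joint jaw between -0.05 and 0.05 rad and (contact force between jaw and tile_0 above 0.3 N or contact force between jaw and tile_1 above 0.3 N or contact force between jaw and tile_2 above 0.3 N or contact force between jaw and tile_3 above 0.3 N) and (contact force between fixed_jaw and tile_0 above 0.3 N or contact force between fixed_jaw and tile_1 above 0.3 N or contact force between fixed_jaw and tile_2 above 0.3 N or contact force between fixed_jaw and tile_3 above 0.3 N)), for 0.1 s.
At the end, for the whole second after the job is handed in: collar at three grooves (0.1 rad); all tiles flat, square (0.1 rad), within 15 mm of the bed's centre line, in a closed row: 3.5 mm to fixed jaw, centres 39 mm apart at most, 3 mm to sliding jaw, jaw square (0.05 rad); ring flat on the bat within 35 mm of its centre; all at rest (value of joint collar above 0.9 rad and x of tile_0 in the frame of caliper between -0.015 and 0.015 m and z of tile_0 in the frame of caliper between 0.003 and 0.009 m and angle between each of tile_0, tile_1, tile_2, tile_3's own z axis and vertical below 0.1 rad and angle between the x axis of each of tile_0, tile_1, tile_2, tile_3 and the y axis of caliper, either way round below 0.1 rad and y of tile_0 in the frame of caliper between -0.12 and 0.06 m and (y of tile_0 in the frame of caliper above 0.0395 m or horizontal distance between tile_0 and tile_1 below 0.039 m or horizontal distance between tile_0 and tile_2 below 0.039 m or horizontal distance between tile_0 and tile_3 below 0.039 m) and x of tile_1 in the frame of caliper between -0.015 and 0.015 m and z of tile_1 in the frame of caliper between 0.003 and 0.009 m and y of tile_1 in the frame of caliper between -0.12 and 0.06 m and (y of tile_1 in the frame of caliper above 0.0395 m or horizontal distance between tile_1 and tile_0 below 0.039 m or horizontal distance between tile_1 and tile_2 below 0.039 m or horizontal distance between tile_1 and tile_3 below 0.039 m) and x of tile_2 in the frame of caliper between -0.015 and 0.015 m and z of tile_2 in the frame of caliper between 0.003 and 0.009 m and y of tile_2 in the frame of caliper between -0.12 and 0.06 m and (y of tile_2 in the frame of caliper above 0.0395 m or horizontal distance between tile_2 and tile_0 below 0.039 m or horizontal distance between tile_2 and tile_1 below 0.039 m or horizontal distance between tile_2 and tile_3 below 0.039 m) and x of tile_3 in the frame of caliper between -0.015 and 0.015 m and z of tile_3 in the frame of caliper between 0.003 and 0.009 m and y of tile_3 in the frame of caliper between -0.12 and 0.06 m and (y of tile_3 in the frame of caliper above 0.0395 m or horizontal distance between tile_3 and tile_0 below 0.039 m or horizontal distance between tile_3 and tile_1 below 0.039 m or horizontal distance between tile_3 and tile_2 below 0.039 m) and y of any of tile_0, tile_1, tile_2, tile_3 in the frame of caliper above 0.0395 m and y of any of tile_0, tile_1, tile_2, tile_3 in the frame of jaw_face below 0.02 m and value of joint jaw between -0.05 and 0.05 rad and horizontal distance between ring and bat below 0.035 m and angle between the z axis of ring and the z axis of bat, either way round below 0.1 rad and (z of ring in the frame of bat between 0.009 and 0.016 m or z of ring in the frame of bat between 0.036 and 0.048 m) and linear speed of each of ring, tile_0, tile_1, tile_2, tile_3 below 0.01 m/s); the robot touches nothing.
It fails at once if a bystander (jar, tape, cutter) is moved more than 2 cm (distance of any of slip_jar, tape_roll, ring_cutter from where it was at the start of the episode above 0.02 m).
It fails at once if the sliding jaw squeezes the row with more than 30 N (contact force between jaw and tile_0 above 30 N or contact force between jaw and tile_1 above 30 N or contact force between jaw and tile_2 above 30 N or contact force between jaw and tile_3 above 30 N).
Of tile_0, tile_1, tile_2, tile_3 only 3 to 4 are there at a start; the rules pass over those that are not, and their reading is None.
At some moment in a run one of tile_0, tile_1, tile_2, tile_3, ring may be knocked a few centimetres aside while the robot is not near it.
Once in a run the grip may slacken for a moment while it holds something.
It also fails if it takes over 210 s, if anything falls off the work surface, if the arm or the gripper's body presses on something with over 40 N, if the wrist force passes 120 N, or if a joint passes its speed limit or range.

## Working session

There is one attempt and no reset: what is moved stays moved. The work goes in short steps, Python scripts to look and compute and a tool call to move; the robot and the scene stay as the last step left them, time stands still between calls to the robot, and variables do not carry over. Pictures are saved under pics/ and viewed, and the job is handed in when it is done.

Besides the shell and the picture viewer there is one more tool, called after "Request:" in YAML: its name, and indented under it one key for each argument. apply_moves: Moves the arm, as the interface text tells. Its arguments: {"type":"object","properties":{"increments":{"type":"array"},"force":{"type":"number"}},"required":["increments"]}

```bash
ls; mkdir -p pics; python3 - <<'E'
from bench import sensors, optics, bot
import cv2, numpy as np
np.set_printoptions(suppress=True,precision=3)
print(sensors.sense()); print(bot.grasp_offset)
for n in("side","top"):
    im=optics.get_image(n); cv2.imwrite(f"pics/{n}0.png",im[:,:,::-1]); p=optics.camera_params(n); print(n,p)
E
```

```text
pics
{'time_s': 0.0, 'qpos': array([ 1.427,  0.256,  0.107, -0.   , -1.424, -0.285]), 'qd': array([-0.001,  0.   , -0.   ,  0.   ,  0.   ,  0.001]), 'effort': array([ -0.001, -38.663,  23.794,   5.365,  -0.006,   0.   ]), 'tool_pos': array([228.422, 499.776, 230.418]), 'ee_rot': array([ 0.001,  0.977, -0.213, -0.   ]), 'force': array([-0.243,  1.043,  0.342]), 'torque': array([-0.039, -0.021, -0.031]), 'gripper_width': 1.000733316861146}
18.700000000000003
side {'mtx': array([[456.41 ,   0.   , 317.431],
       [  0.   , 456.41 , 245.597],
       [  0.   ,   0.   ,   1.   ]]), 'R': array([[ 0.988, -0.155, -0.012],
       [-0.104, -0.598, -0.795],
       [ 0.116,  0.786, -0.607]]), 't': array([-580.711,  126.523,  982.721])}
top {'mtx': array([[501.678,   0.   , 323.794],
       [  0.   , 501.678, 233.876],
       [  0.   ,   0.   ,   1.   ]]), 'R': array([[ 0.021, -1.   ,  0.004],
       [-0.984, -0.021, -0.176],
       [ 0.176,  0.   , -0.984]]), 't': array([ -23.225,  594.769, 1315.88 ])}
```

View pics/side0.png

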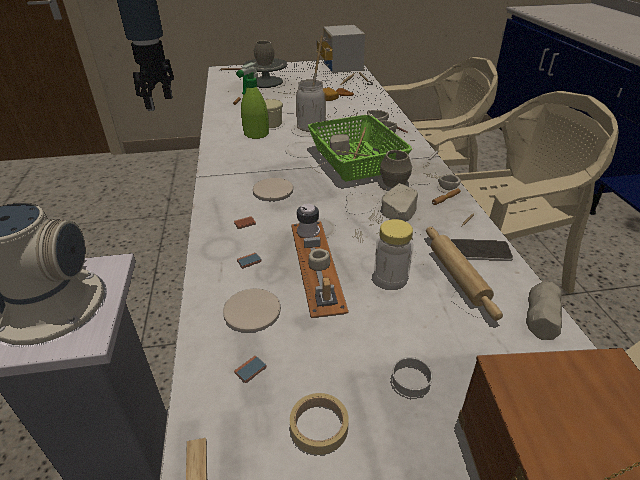

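View pics/top0.png

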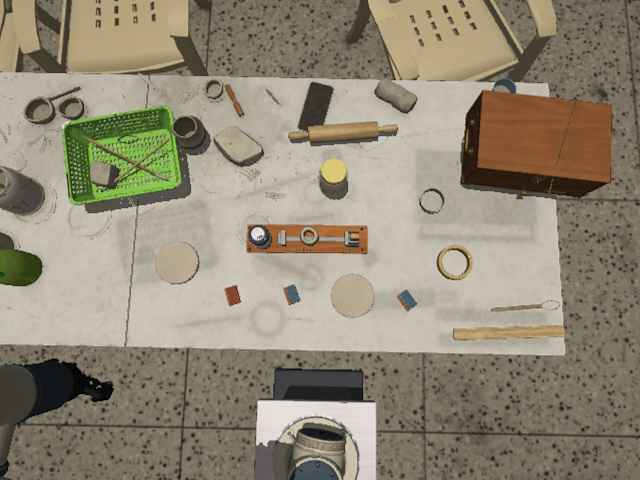

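The picture shows two round bats, at top px (177,262) and (352,296). There are three tiles at (232,295), (291,294) and (407,300). The caliper lies along y with its collar at (259,236) and the ring at (309,236).

```bash
cat > h.py <<'E'
from bench import sensors, optics, bot
import cv2, numpy as np
np.set_printoptions(suppress=True,precision=2)
P={n:optics.camera_params(n) for n in("side","top")}
def back(n,px,z):
    p=P[n]; d=p["R"].T@np.linalg.inv(p["mtx"])@np.array([px[0],px[1],1.]); o=-p["R"].T@p["t"]
    return o+d*(z-o[2])/d[2]
def proj(n,X):
    p=P[n]; c=p["R"]@np.asarray(X,float)+p["t"]; q=p["mtx"]@c; return q[:2]/q[2]
def shot(n,name=None,box=None,s=1):
    im=optics.get_image(n)
    if name:
        o=im if box is None else im[box[1]:box[3],box[0]:box[2]]
        cv2.imwrite(f"pics/{name}.png",cv2.resize(o,None,fx=s,fy=s,interpolation=cv2.INTER_CUBIC)[:,:,::-1])
    return im
def maskrect(m):
    c=max(cv2.findContours(m.astype(np.uint8),cv2.RETR_EXTERNAL,cv2.CHAIN_APPROX_NONE)[0],key=cv2.contourArea)
    return c[:,0,:]
E
python3 - <<'E'
from h import *
H={"caliper":0,"collar_grip":60,"jaw_grip":48,"jaw_face":16,"ring":6,"bat":0,"tile_0":0,"slip_jar":0,"tape_roll":0,"ring_cutter":0}
for n in("top","side"):
    shot(n)
    for q,z in H.items():
        r=optics.place_of(n,q)
        print(n,q,[(round(float(d["conf"]),2),np.round(d["centre"],1).tolist(),np.round(back(n,d["centre"],z)[:2],1).tolist()) for d in r])
shot("top","cal0",(235,210,385,265),5)
shot("top","t0",(215,275,425,320),3.8)
shot("top","b0",(140,230,390,330),3.2)
E
```

```text
top caliper [(0.67, [307.5, 239.4], [587.7, 35.3])]
top collar_grip [(0.77, [256.5, 234.7], [587.6, 171.9]), (0.71, [356.7, 236.4], [588.8, -99.9])]
top jaw_grip []
top jaw_face [(0.54, [333.5, 181.4], [754.5, -35.0]), (0.51, [344.8, 238.7], [589.3, -69.5])]
top ring []
top bat [(0.95, [351.3, 293.4], [438.4, -90.4]), (0.7, [176.8, 260.2], [520.6, 400.2])]
top tile_0 [(0.81, [230.3, 295.8], [424.6, 244.9]), (0.72, [287.6, 293.6], [434.0, 86.4]), (0.65, [406.2, 300.5], [422.0, -242.7]), (0.17, [455.7, 263.2], [529.0, -382.6])]
top slip_jar [(0.84, [331.4, 181.9], [757.5, -29.2]), (0.29, [451.5, 263.8], [527.0, -370.7])]
top tape_roll [(0.69, [453.0, 264.1], [526.3, -374.9]), (0.69, [307.5, 236.3], [596.6, 35.5]), (0.47, [232.7, 294.5], [428.3, 238.5])]
top ring_cutter [(0.62, [430.3, 202.5], [702.6, -314.1])]
side caliper [(0.96, [314.4, 262.2], [587.4, 43.8])]
side collar_grip [(0.81, [305.2, 211.9], [584.4, 172.5])]
side jaw_grip [(0.89, [324.0, 285.0], [588.0, -91.2])]
side jaw_face [(0.53, [324.2, 289.8], [591.6, -71.7]), (0.19, [307.4, 212.0], [597.9, 238.1])]
side ring [(0.68, [246.5, 219.1], [434.1, 247.2]), (0.65, [318.9, 266.6], [594.3, 18.9]), (0.24, [324.5, 288.0], [595.0, -55.4])]
side bat [(0.59, [250.3, 310.7], [430.5, -92.0]), (0.57, [274.8, 191.7], [521.1, 387.4]), (0.45, [315.8, 259.4], [592.3, 53.7])]
side tile_0 [(0.91, [248.8, 373.0], [421.6, -250.8]), (0.59, [249.8, 262.6], [435.5, 68.4]), (0.49, [242.2, 220.8], [422.1, 250.1]), (0.46, [389.9, 276.5], [749.5, -36.1])]
side slip_jar [(0.7, [392.1, 276.6], [754.3, -37.3])]
side tape_roll [(0.9, [315.7, 426.5], [526.2, -375.5]), (0.73, [246.1, 370.4], [416.9, -244.2])]
side ring_cutter [(0.74, [407.3, 382.6], [700.2, -318.0]), (0.15, [249.6, 263.0], [435.0, 67.0])]
```

View pics/cal0.png

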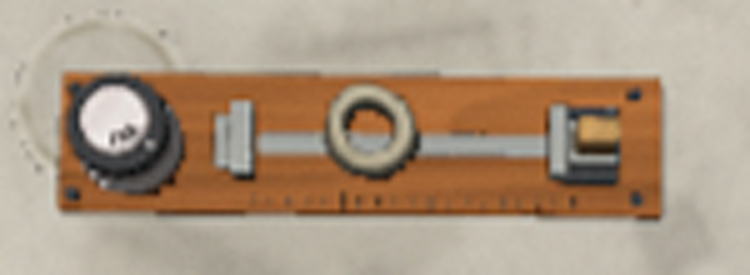

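View pics/b0.png

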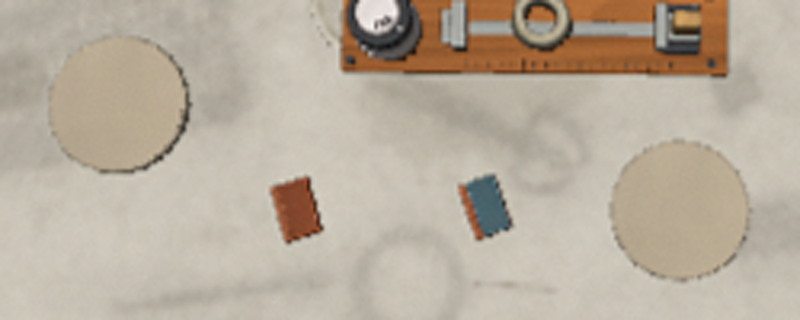

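```bash
cat >> h.py <<'E'
def rect(n,q,z,im=None):
    out=[]
    for d in optics.masks_of(n,q):
        m=d["mask"]
        if m.sum()<20: continue
        c=maskrect(m); pts=np.array([back(n,p,z)[:2] for p in c.astype(float)],np.float32)
        (cx,cy),(w,h),a=cv2.minAreaRect(pts)
        if w<h: ang=a+90
        else: ang=a; w,h=h,w
        ang=(ang+90)%180-90  # direction of LONG side from world x, deg
        out.append((round(float(d["conf"]),2),np.round(d["centre"],1).tolist(),[round(v,1) for v in(cx,cy)],round(w,1),round(h,1),round(ang,1)))
    return out
E
python3 - <<'E'
from h import *
for n in("top","side"):
    shot(n)
    for q,z in (("caliper",6),("tile_0",8),("bat",12),("ring",36),("collar_grip",70),("jaw_grip",40)):
        print(n,q); [print("   ",r) for r in rect(n,q,z)]
shot("side","st0",(200,180,360,400),3)
E
```

```text
top caliper
    (0.77, [304.9, 237.8], [591.8, 38.8], 85.6, 337.3, -89.5)
top tile_0
    (0.81, [231.4, 294.5], [427.9, 239.1], 30.8, 46.4, 19.8)
    (0.77, [403.5, 299.0], [424.7, -242.0], 34.1, 49.8, 37.2)
    (0.69, [259.8, 238.3], [597.4, 174.8], 57.7, 58.9, 47.2)
    (0.56, [287.9, 295.3], [433.3, 76.2], 35.6, 51.6, 20.4)
    (0.15, [178.1, 261.0], [515.7, 398.8], 117.4, 120.3, 29.6)
top bat
    (0.88, [174.9, 259.3], [514.7, 397.3], 118.3, 119.5, -86.3)
    (0.67, [352.2, 298.4], [433.7, -91.7], 114.9, 115.8, -88.8)
    (0.19, [261.9, 241.9], [598.1, 174.3], 56.2, 57.3, 2.3)
top ring
    (0.48, [307.7, 242.2], [594.1, 31.7], 47.0, 50.5, 1.3)
    (0.16, [352.9, 239.6], [588.1, -87.2], 33.6, 35.9, -89.2)
top collar_grip
    (0.73, [306.7, 238.9], [579.9, 36.7], 78.9, 327.2, -89.8)
top jaw_grip
    (0.6, [352.6, 239.9], [587.5, -86.9], 35.8, 39.1, 0.8)
side caliper
    (0.73, [326.1, 293.1], [592.4, -63.5], 45.0, 88.2, 89.2)
side tile_0
    (0.73, [249.7, 367.4], [424.9, -246.9], 36.0, 51.8, 35.5)
    (0.66, [245.7, 222.3], [429.2, 232.5], 38.7, 50.4, 14.2)
    (0.65, [249.4, 260.4], [432.8, 70.1], 38.8, 47.4, 27.0)
side bat
    (0.62, [272.6, 190.4], [515.3, 388.7], 116.8, 121.6, 79.9)
    (0.56, [250.6, 308.6], [433.3, -97.9], 117.0, 118.6, 80.3)
side ring
    (0.77, [318.7, 258.4], [593.4, 11.0], 46.1, 72.2, 80.3)
    (0.28, [313.9, 270.0], [585.0, 40.5], 80.3, 413.9, -89.6)
side collar_grip
    (0.84, [314.4, 271.2], [579.5, -2.3], 75.5, 391.9, -89.4)
    (0.28, [324.2, 290.3], [581.5, -129.7], 35.9, 72.5, 79.6)
side jaw_grip
    (0.58, [323.5, 291.2], [586.8, -98.0], 37.7, 75.9, 80.3)
```

View pics/t0.png

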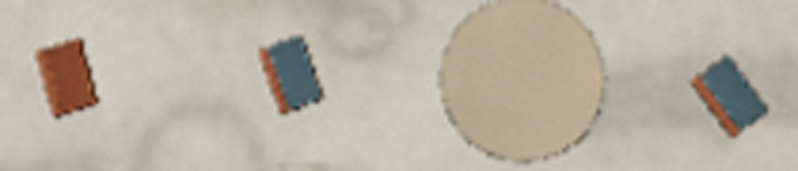

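View pics/st0.png

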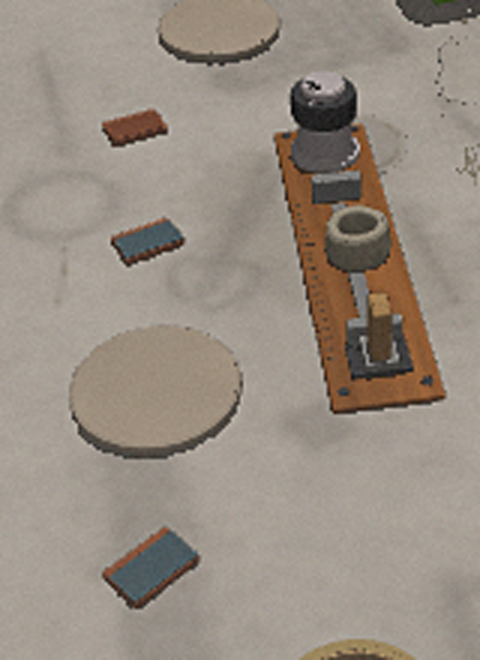

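Three tiles are present: A is red at (232,295), B blue at (291,294) and C blue at (407,300). A and B lie at about 20°, C at about 37°. For the bat, the candidates are px (177,262) at about 650 mm from the base and px (352,296) at about 445 mm. I take the left one, since it is farther away and left of the caliper. Next I check the collar pointer and refine the poses by colour.

```bash
python3 - <<'E'
from h import *
im=shot("top","col0",(235,215,285,260),12)
s=shot("side","cols0",(285,190,335,240),12)
a=cv2.imread("pics/col0.png");b=cv2.imread("pics/cols0.png");b=b[:540,:]
cv2.imwrite("pics/colb0.png",cv2.resize(np.hstack([a,b[:540,:600]]),None,fx=.66,fy=.66))
# own segmentation
def seg(n,im,box,z,f):
    x0,y0,x1,y1=box; hsv=cv2.cvtColor(im,cv2.COLOR_RGB2HSV); m=np.zeros(im.shape[:2],np.uint8)
    m[y0:y1,x0:x1]=(f(hsv)[y0:y1,x0:x1])*1
    c=maskrect(m); pts=np.array([back(n,p,z)[:2] for p in c.astype(float)],np.float32)
    r=cv2.minAreaRect(pts); M=cv2.moments(c); return r, (M["m10"]/M["m00"],M["m01"]/M["m00"]), back(n,(M["m10"]/M["m00"],M["m01"]/M["m00"]),z)[:2]
f=lambda h: (h[...,1]>75)
for nm,b in (("A",(215,278,250,312)),("B",(275,278,310,312)),("C",(390,282,425,318))): print(nm,seg("top",im,b,8,f))
g=lambda h:(h[...,1]>110)
print("cal",seg("top",im,(240,215,375,262),6,g))
for nm,b in (("A",(225,208,265,235)),("B",(230,248,268,275)),("C",(228,350,272,390))): print(nm,seg("side",s,b,8,f))
E
```

```text
A (((426.4131774902344, 238.36395263671875), (48.9941520690918, 33.532135009765625), 18.350351333618164), (232.18663194444443, 295.0859375), array([426.27, 238.38]))
B (((431.264404296875, 77.23448181152344), (47.93302536010742, 30.460725784301758), 20.436555862426758), (290.935593220339, 294.7751412429378), array([430.56,  76.52]))
C (((422.80218505859375, -241.3661651611328), (48.64037322998047, 31.770889282226562), 37.330196380615234), (406.2313965341488, 300.4576962283384), array([ 421.76, -241.48]))
cal (((589.0078125, 38.343231201171875), (78.79361724853516, 336.52996826171875), 0.6398311853408813), (314.39652184676316, 238.98285678920655), array([588.29,  15.67]))
A (((427.9790344238281, 231.6815948486328), (50.82162857055664, 41.311519622802734), 16.492582321166992), (244.33094384707286, 222.13859020310633), array([428.07, 230.69]))
B (((432.7392883300781, 69.53468322753906), (48.24555969238281, 39.81878662109375), 20.16106414794922), (249.3236714975845, 261.0966183574879), array([435.06,  64.34]))
C (((424.0133056640625, -247.42344665527344), (50.17787170410156, 35.92308044433594), 36.561519622802734), (248.47916666666666, 369.475), array([ 421.9 , -249.14]))
```

View pics/colb0.png

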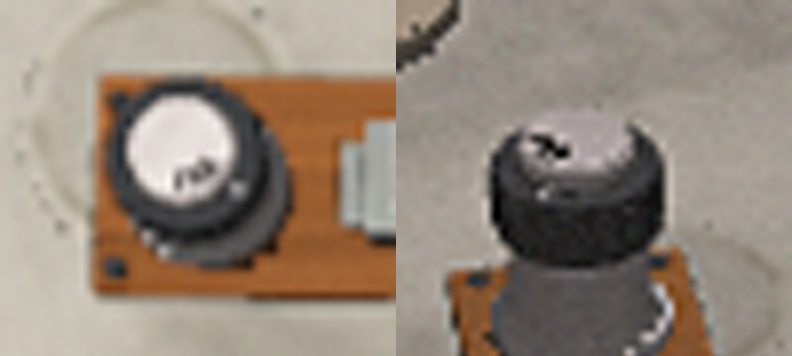

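```bash
cat >> h.py <<'E'
def tri(a,b):
    A=[];
    for n,px in(("top",a),("side",b)):
        M=P[n]["mtx"]@np.c_[P[n]["R"],P[n]["t"]]
        A+= [px[0]*M[2]-M[0],px[1]*M[2]-M[1]]
    X=np.linalg.svd(np.array(A))[2][-1]; return X[:3]/X[3]
def cal(x,y,z,C=(589,38.3,np.deg2rad(.6))):
    c,s=np.cos(C[2]),np.sin(C[2]); return np.array([C[0]+c*x-s*y,C[1]+s*x+c*y,z])
E
python3 - <<'E'
from h import *
print(tri((256.5,234.7),(305.2,211.9)))
for th in (0,.5,1.0):
  for r in(20,24):
    X=cal(0,130,70)+r*np.array([-np.cos(th),-np.sin(th),0])
    t=proj("top",X);s=proj("side",X)
    print(th,r,"top crop",(t-[235,215])*12*.66,"side crop",(s-[285,190])*12*.66+[396,0])
t=proj("top",cal(0,130,79));s=proj("side",cal(0,130,79)); print("cap", (t-[235,215])*7.92,(s-[285,190])*7.92+[396,0],t,s)
# corners check
for n in("top","side"):
  im=shot(n)
  for x,y in((-40,-170),(40,-170),(40,170),(-40,170)):
    p=proj(n,cal(x,y,6)); cv2.circle(im,tuple(np.round(p*1).astype(int)),1,(0,255,0),-1)
  for X in(cal(0,60,28),cal(20,60,28),cal(-20,60,28),cal(0,130,79),cal(20,-120,28),cal(-20,-120,28)):
    p=proj(n,X); cv2.circle(im,tuple(np.round(p).astype(int)),1,(255,0,255),-1)
  b=(240,205,380,265) if n=="top" else (280,190,360,330)
  o=cv2.resize(im[b[1]:b[3],b[0]:b[2]],None,fx=4,fy=4,interpolation=cv2.INTER_NEAREST)
  cv2.imwrite(f"pics/ov_{n}.png",o[:,:,::-1])
E
```

```text
[586.01 171.72  60.83]
0 20 top crop [174.38 209.09] side crop [504.1  159.13]
0 24 top crop [173.85 220.74] side crop [491.49 160.33]
0.5 20 top crop [202.97 202.57] side crop [515.62 174.84]
0.5 24 top crop [208.18 212.91] side crop [505.23 179.23]
1.0 20 top crop [225.16 183.42] side crop [540.01 185.34]
1.0 24 top crop [234.81 189.91] side crop [534.52 191.88]
cap [173.61 146.34] [566.26 128.97] [256.92 233.48] [306.5  206.28]
```

View pics/ov_top.png

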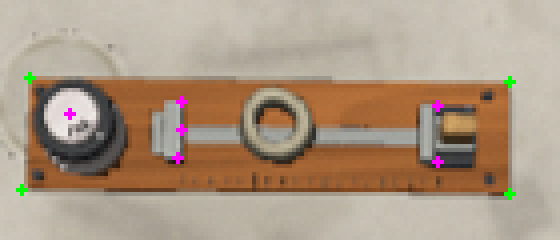

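View pics/ov_side.png

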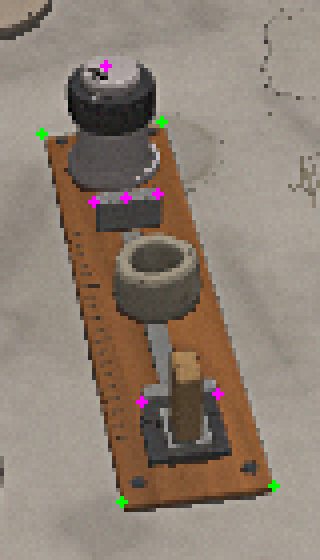

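The top crop shows the light pointer ridge at (240,187), which matches the 1.0 rad projection, so the collar starts at LOCK. I'll write a small planner and start with the ring.

```bash
cat >> h.py <<'E'
def pose():
    s=sensors.sense(); w,x,y,z=s["ee_rot"]
    from scipy.spatial.transform import Rotation as Ro
    R=Ro.from_quat([x,y,z,w]).as_matrix(); return s,np.array(s["tool_pos"]),np.arctan2(R[1,0],R[0,0])
def to(x,y,z,psi=None):
    "print deltas: turn first (units), then tx ty tz totals in tool axes after the turn"
    s,p,a=pose(); t=0
    if psi is not None: t=-(((np.rad2deg(psi*0+np.deg2rad(psi)-a)+180)%360)-180)
    b=a-np.deg2rad(t); d=np.array([x,y,z])-p
    u=np.array([d@[np.cos(b),np.sin(b),0],d@[np.sin(b),-np.cos(b),0],-d[2]])/150
    print("at",p,"psi",round(np.rad2deg(a),2),"turn",round(t/180,4),"shift",np.round(u,4),"rows>=",round(np.linalg.norm(u)*3,1),"trows",round(abs(t)/8.59,1))
E
python3 - <<'E'
from h import *
print(back("top",(309,236.4),36), back("side",(319,257),36))
m=[d for d in optics.masks_of("top","ring")]
to(592,30,130,-89.4)
E
```

```text
[590.16  30.16  36.  ] [594.6   17.18  36.  ]
at [228.67 500.24 231.31] psi -24.57 turn 0.3602 shift [ 3.16 -2.39  0.68] rows>= 12.1 trows 7.5
```

Request:
apply_moves:
  increments: [0, 0, 0, 0.045, 0, 0, 0, 0, 0.045, 0, 0, 0, 0, 0.045, 0, 0, 0, 0, 0.045, 0, 0, 0, 0, 0.045, 0, 0, 0, 0, 0.045, 0, 0, 0, 0, 0.045, 0, 0, 0, 0, 0.045, 0, 0.2, -0.15, 0.04, 0, 0, 0.2, -0.15, 0.04, 0, 0, 0.2, -0.15, 0.04, 0, 0, 0.2, -0.15, 0.04, 0, 0, 0.2, -0.15, 0.04, 0, 0, 0.2, -0.15, 0.04, 0, 0, 0.2, -0.15, 0.04, 0, 0, 0.2, -0.15, 0.04, 0, 0]
  force: 30

```text
time_s: 3.95
tool_pos: [412.1, 260.9, 183.3]
ee_rot: [-0.0, 0.711, -0.703, 0.0]
force: [-0.0, 0.3, -0.1]
gripper_width: 1.004
```

Request:
apply_moves:
  increments: [0.2, -0.15, 0.04, 0, 0, 0.2, -0.15, 0.04, 0, 0, 0.2, -0.15, 0.04, 0, 0, 0.2, -0.15, 0.04, 0, 0, 0.2, -0.15, 0.04, 0, 0, 0.2, -0.15, 0.04, 0, 0, 0.2, -0.15, 0.04, 0, 0, 0.16, -0.14, 0.04, 0, 0, 0, 0, 0, 0, 0]

```text
time_s: 4.85
tool_pos: [593.5, 27.2, 133.6]
ee_rot: [0.001, 0.71, -0.705, -0.0]
force: [-0.4, -0.6, -1.0]
gripper_width: 1.001
```

```bash
python3 - <<'E'
from h import *
to(590.5,30.5,100,-89.4)
shot("side","r1",(220,120,420,330),3); shot("top","r1t",(235,170,385,270),5)
E
```

```text
at [593.48  27.21 133.57] psi -89.58 turn -0.001 shift [-0.02  0.02  0.22] rows>= 0.7 trows 0.0
```

View pics/r1.png

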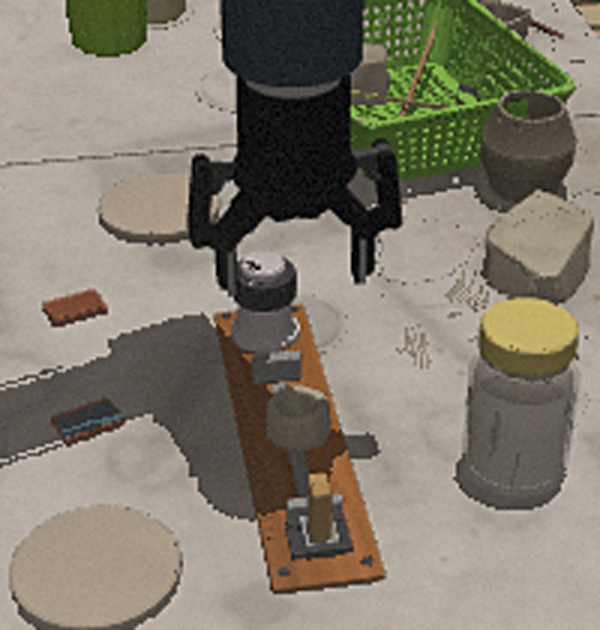

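View pics/r1t.png

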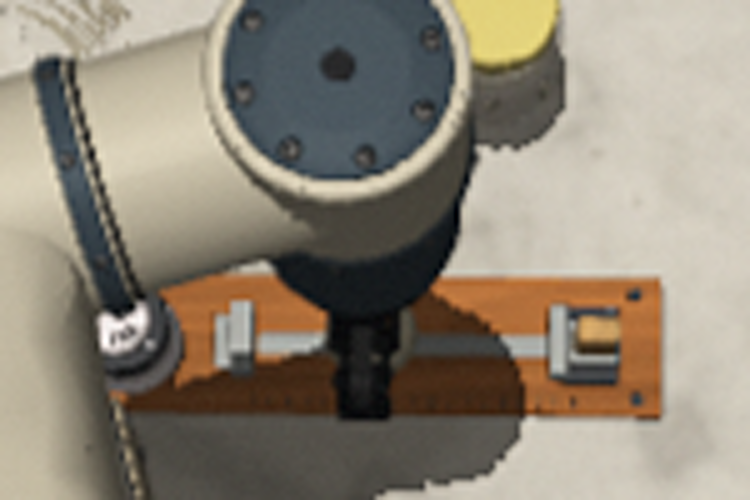

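The side picture shows the open fingers at about px (296,214) and (341,213), above the collar's image only because of perspective. The ring sits undisturbed under the hand. I check the camera against the robot frame next.

```bash
python3 - <<'E'
from h import *
for dx in(-50,50): print(proj("side",(593.5+dx,27.2,146.6)))
E
```

```text
[294.18 216.41]
[340.02 211.97]
```

Request:
apply_moves:
  increments: [-0.02, 0.02, 0.2, 0, 0, 0, 0, 0.2, 0, 0, 0, 0, 0.2, 0, 0, 0, 0, 0.15, 0, 0, 0, 0, 0.1, 0, 0, 0, 0, 0, 0, 0, 0, 0, 0, 0, 80, 0, 0, 0, 0, 110, 0, 0, 0, 0, 140, 0, 0, 0, 0, 140, 0, 0, 0, 0, 140, 0, 0, 0, 0, 140]
  force: 30

```text
time_s: 6.15
tool_pos: [590.6, 33.6, 9.7]
ee_rot: [-0.001, 0.711, -0.703, 0.001]
force: [-0.2, 0.7, 6.0]
gripper_width: 0.576
```

```bash
python3 - <<'E'
from h import *
s,p,a=pose(); print(p,s["gripper_width"],s["force"])
shot("side","r2",(240,150,400,330),3.3)
E
```

```text
[590.59  33.62   9.73] 0.5756984836340309 [-0.2   0.7   6.01]
```

View pics/r2.png

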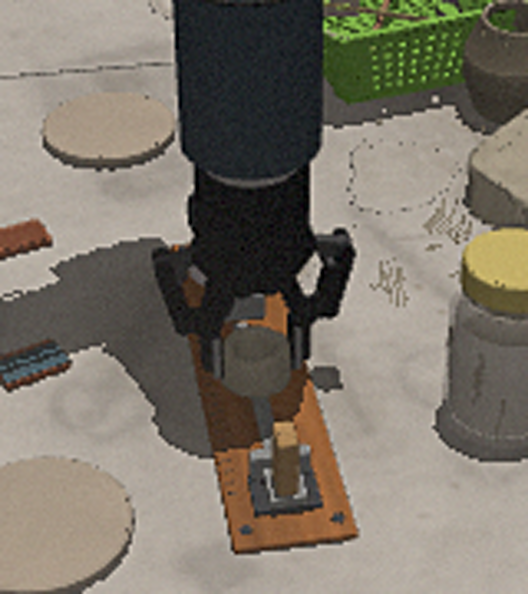

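Request:
apply_moves:
  increments: [0, 0, 0, 0, 255, 0, 0, 0, 0, 255, 0, 0, -0.1, 0, 255, 0, 0, -0.2, 0, 255, 0, 0, -0.2, 0, 255, 0, 0, -0.2, 0, 255, 0, 0, -0.2, 0, 255, 0, 0, 0, 0, 255]
  force: 35

```text
time_s: 7.0
tool_pos: [592.0, 33.4, 148.4]
ee_rot: [-0.004, 0.711, -0.703, 0.003]
force: [0.0, 0.2, 0.1]
gripper_width: 0.577
```

```bash
python3 - <<'E'
from h import *
s,p,a=pose(); print(p,s["gripper_width"],s["force"])
to(517,398,140,-89.4)
shot("side","r3",(240,90,400,330),2.5)
E
```

```text
[592.04  33.41 148.36] 0.5774329440057497 [0.   0.24 0.07]
at [592.04  33.41 148.36] psi -89.34 turn 0.0003 shift [-2.44  0.47  0.06] rows>= 7.4 trows 0.0
```

View pics/r3.png

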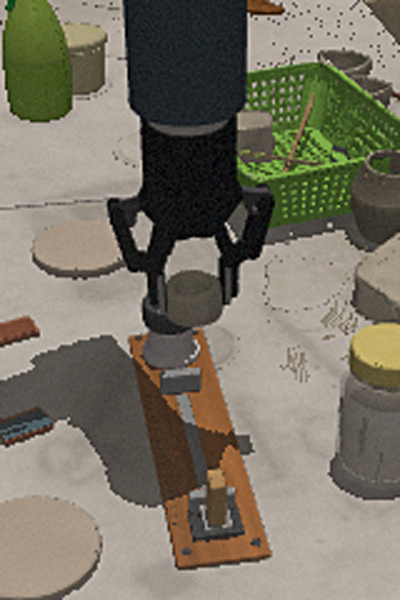

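Request:
apply_moves:
  increments: [-0.24, 0.05, 0, 0, 255, -0.24, 0.05, 0, 0, 255, -0.24, 0.05, 0, 0, 255, -0.24, 0.05, 0, 0, 255, -0.24, 0.05, 0, 0, 255, -0.24, 0.05, 0, 0, 255, -0.24, 0.05, 0, 0, 255, -0.24, 0.05, 0, 0, 255, -0.24, 0.05, 0, 0, 255, -0.24, 0.04, 0, 0, 255, 0, 0, 0, 0, 255]

```text
time_s: 8.15
tool_pos: [509.9, 395.8, 140.7]
ee_rot: [0.001, 0.712, -0.702, -0.0]
force: [-1.6, -0.8, -1.7]
gripper_width: 0.577
```

```bash
python3 - <<'E'
from h import *
s,p,a=pose(); print(p,s["gripper_width"],s["force"])
to(516,397,17,-89.4)
shot("side","r4",(200,60,340,240),3.3)
E
```

```text
[509.94 395.83 140.69] 0.5772304851743234 [-1.62 -0.82 -1.65]
at [509.94 395.83 140.69] psi -89.16 turn 0.0013 shift [-0.01 -0.04  0.82] rows>= 2.5 trows 0.0
```

View pics/r4.png

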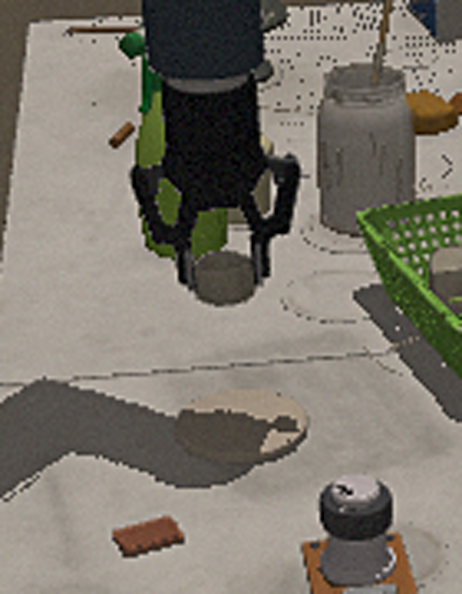

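Request:
apply_moves:
  increments: [0, -0.03, 0.2, 0, 255, 0, 0, 0.2, 0, 255, 0, 0, 0.2, 0, 255, 0, 0, 0.15, 0, 255, 0, 0, 0, 0, 255, 0, 0, 0, 0, 255, 0, 0, 0, 0, 255]

```text
time_s: 8.9
tool_pos: [517.4, 392.8, 32.1]
ee_rot: [-0.001, 0.711, -0.703, 0.0]
force: [-0.0, -1.3, -0.9]
gripper_width: 0.577
```

```bash
python3 - <<'E'
from h import *
s,p,a=pose(); print(p,s["gripper_width"],s["force"])
to(516,397,16.5)
E
```

```text
[517.38 392.79  32.13] 0.5770920538573894 [-0.05 -1.27 -0.95]
at [517.38 392.79  32.13] psi -89.37 turn 0.0 shift [-0.03  0.01  0.1 ] rows>= 0.3 trows 0.0
```

Request:
apply_moves:
  increments: [0, 0, 0.04, 0, 255, 0, 0, 0, 0, 255]

```text
time_s: 9.1
tool_pos: [516.2, 392.4, 24.4]
ee_rot: [-0.0, 0.711, -0.703, -0.0]
force: [-0.2, 0.3, -1.3]
gripper_width: 0.576
```

Request:
apply_moves:
  increments: [0, 0, 0.02, 0, 255, 0, 0, 0, 0, 255]

```text
time_s: 9.3
tool_pos: [516.2, 392.3, 21.0]
ee_rot: [0.0, 0.711, -0.703, -0.0]
force: [0.2, 0.2, -0.7]
gripper_width: 0.579
```

Request:
apply_moves:
  increments: [0, 0, 0.01, 0, 255, 0, 0, 0, 0, 255]

```text
time_s: 9.5
tool_pos: [516.3, 392.3, 19.6]
ee_rot: [0.0, 0.711, -0.703, -0.0]
force: [0.3, 0.9, -0.5]
gripper_width: 0.576
```

Request:
apply_moves:
  increments: [0, 0, 0.01, 0, 255, 0, 0, 0.01, 0, 255, 0, 0, 0, 0, 255, 0, 0, 0, 0, 255]

```text
time_s: 9.9
tool_pos: [516.3, 392.3, 16.7]
ee_rot: [0.0, 0.711, -0.703, 0.0]
force: [-0.5, -0.0, -1.0]
gripper_width: 0.575
```

Request:
apply_moves:
  increments: [0, 0, 0.01, 0, 255, 0, 0, 0, 0, 255, 0, 0, 0, 0, 255]

```text
time_s: 10.2
tool_pos: [516.6, 392.6, 15.8]
ee_rot: [-0.0, 0.711, -0.703, 0.0]
force: [-1.5, -0.9, 2.8]
gripper_width: 0.574
```

Contact has begun (the force rose about 4 N). I release and lift.

Request:
apply_moves:
  increments: [0, 0, 0, 0, 110, 0, 0, 0, 0, 80, 0, 0, 0, 0, 30, 0, 0, 0, 0, 0, 0, 0, 0, 0, 0, 0, 0, -0.1, 0, 0, 0, 0, -0.2, 0, 0, 0, 0, -0.3, 0, 0, 0, 0, -0.2, 0, 0, 0, 0, 0, 0, 0]

```text
time_s: 11.2
tool_pos: [518.8, 394.2, 141.3]
ee_rot: [-0.005, 0.711, -0.703, 0.0]
force: [0.6, 0.7, 0.4]
gripper_width: 1.003
```

```bash
python3 - <<'E'
from h import *
s,p,a=pose(); print(p,s["gripper_width"],s["force"])
shot("side","r5",(200,120,360,330),2.8)
print(rect("side","ring",12)); print(rect("side","bat",12))
to(587.5,168,140,-60)
E
```

```text
[518.77 394.19 141.29] 1.0028481049866016 [0.59 0.68 0.42]
[(0.6, [271.6, 185.5], [520.2, 413.5], 50.6, 87.0, 86.3), (0.21, [315.3, 407.8], [532.3, -374.0], 95.0, 110.6, 83.8)]
[(0.81, [272.2, 190.9], [515.2, 383.2], 114.2, 115.2, -4.3), (0.6, [249.8, 308.3], [433.9, -98.0], 118.7, 120.3, -9.5), (0.23, [323.9, 291.0], [592.9, -67.0], 37.1, 76.3, 79.5)]
at [515.93 392.22 134.61] psi -89.38 turn -0.1632 shift [ 1.53  0.33 -0.04] rows>= 4.7 trows 3.4
```

View pics/r5.png

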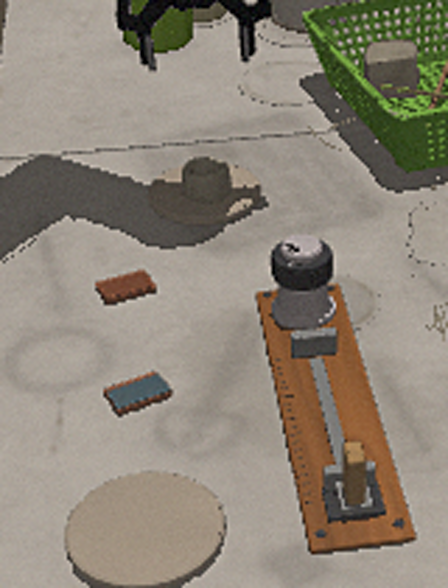

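The picture shows the ring standing flat on the bat (crop px (207,180)), well inside the rim. Collar next.

Request:
apply_moves:
  increments: [0, 0, 0, -0.041, 0, 0, 0, 0, -0.041, 0, 0, 0, 0, -0.041, 0, 0, 0, 0, -0.041, 0, 0, 0, 0, -0.041, 0, 0, 0, 0, -0.041, 0, 0, 0, 0, 0, 0, 0, 0, 0, 0, 0]

```text
time_s: 12.15
tool_pos: [515.9, 392.0, 134.1]
ee_rot: [0.001, 0.923, -0.385, -0.0]
force: [-0.9, 0.4, -0.3]
gripper_width: 0.999
```

```bash
python3 - <<'E'
from h import *
to(587.5,168,134)
E
```

```text
at [515.95 392.01 134.08] psi -45.29 turn 0.0 shift [1.4  0.71 0.  ] rows>= 4.7 trows 0.0
```

Request:
apply_moves:
  increments: [0.2, 0.1, 0, 0, 0, 0.2, 0.1, 0, 0, 0, 0.2, 0.1, 0, 0, 0, 0.2, 0.1, 0, 0, 0, 0.2, 0.1, 0, 0, 0, 0.2, 0.1, 0, 0, 0, 0.2, 0.11, 0, 0, 0, 0, 0, 0, 0, 0, 0, 0, 0, 0, 0, 0, 0, 0, 0, 0, 0, 0, 0, 0, 0]

```text
time_s: 13.25
tool_pos: [588.9, 169.4, 135.1]
ee_rot: [0.0, 0.924, -0.383, -0.0]
force: [-0.5, -0.7, -0.1]
gripper_width: 0.998
```

```bash
python3 - <<'E'
from h import *
to(587.5,168,38)
shot("side","c1",(240,90,400,300),2.8)
E
```

```text
at [588.92 169.43 135.11] psi -45.06 turn 0.0 shift [0.   0.01 0.65] rows>= 1.9 trows 0.0
```

View pics/c1.png

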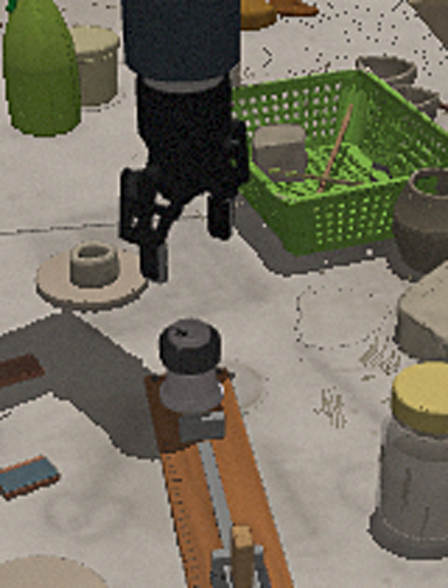

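Request:
apply_moves:
  increments: [0, 0, 0.15, 0, 0, 0, 0, 0.2, 0, 0, 0, 0, 0.2, 0, 0, 0, 0, 0.095, 0, 0, 0, 0, 0, 0, 0, 0, 0, 0, 0, 0, 0, 0, 0, 0, 60, 0, 0, 0, 0, 90, 0, 0, 0, 0, 110, 0, 0, 0, 0, 140, 0, 0, 0, 0, 140, 0, 0, 0, 0, 140]
  force: 25

```text
time_s: 14.5
tool_pos: [587.9, 166.9, 39.9]
ee_rot: [0.001, 0.924, -0.383, -0.001]
force: [-6.0, -4.7, 7.3]
gripper_width: 0.626
```

Request:
apply_moves:
  increments: [0, 0.015, 0, 0, 140, 0, 0, 0, 0, 140, 0, 0, 0, 0.03, 140, 0, 0, 0, 0.03, 140, 0, 0, 0, 0.03, 140, 0, 0, 0, 0.03, 140, 0, 0, 0, 0.03, 140, 0, 0, 0, 0.03, 140, 0, 0, 0, 0.03, 140, 0, 0, 0, 0.03, 140, 0, 0, 0, 0.03, 140, 0, 0, 0, 0.03, 140, 0, 0, 0, 0.03, 140, 0, 0, 0, 0, 140, 0, 0, 0, 0, 140]

```text
time_s: 16.0
tool_pos: [587.5, 166.6, 40.0]
ee_rot: [0.0, -0.612, 0.791, -0.0]
force: [-3.4, -1.5, 8.7]
gripper_width: 0.622
```

```bash
python3 - <<'E'
from h import *
s,p,a=pose(); print(p,np.rad2deg(a),s["gripper_width"],s["force"],s["torque"])
E
```

```text
[587.5  166.63  39.97] -104.47467399219803 0.6224705430390568 [-3.41 -1.45  8.74] [-0.45  1.6   0.04]
```

Turned by 59.4° clockwise. I release, lift and check the ridge.

Request:
apply_moves:
  increments: [0, 0, 0, 0, 100, 0, 0, 0, 0, 50, 0, 0, 0, 0, 0, 0, 0, 0, 0, 0, 0, 0, -0.1, 0, 0, 0, 0, -0.2, 0, 0, 0, 0, -0.3, 0, 0, 0, 0, -0.1, 0, 0, -0.1, 0.25, 0, 0, 0, -0.1, 0.3, 0, 0, 0, 0, 0.3, 0, 0, 0, 0, 0.3, 0, 0, 0, 0, 0, 0, 0, 0, 0, 0, 0, 0, 0]

```text
time_s: 17.4
tool_pos: [427.7, 239.6, 144.0]
ee_rot: [0.001, -0.613, 0.79, 0.0]
force: [0.7, -0.5, -0.3]
gripper_width: 1.002
```

```bash
python3 - <<'E'
from h import *
s,p,a=pose(); print(p,np.rad2deg(a),s["gripper_width"],s["force"],s["torque"])
shot("top","col1",(235,215,285,260),12)
shot("side","cols1",(285,190,335,235),12)
a=cv2.imread("pics/col1.png");b=cv2.imread("pics/cols1.png")
cv2.imwrite("pics/colb1.png",cv2.resize(np.hstack([a,b]),None,fx=.66,fy=.66))
shot("top","full1")
E
```

```text
[427.67 239.65 144.05] -104.36688085021662 1.0019700659709359 [ 0.75 -0.46 -0.31] [-0.01 -0.01 -0.01]
```

View pics/colb1.png

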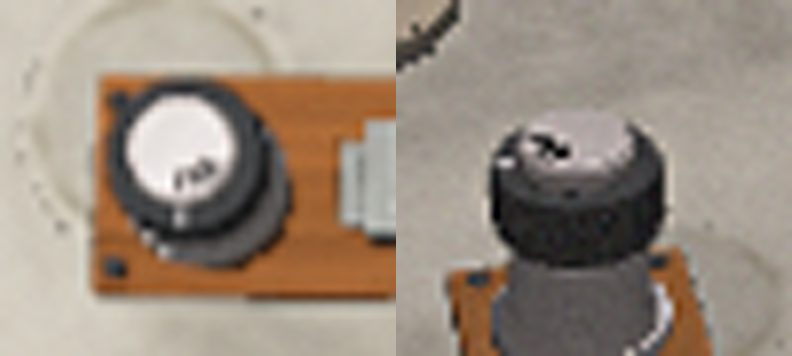

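View pics/full1.png

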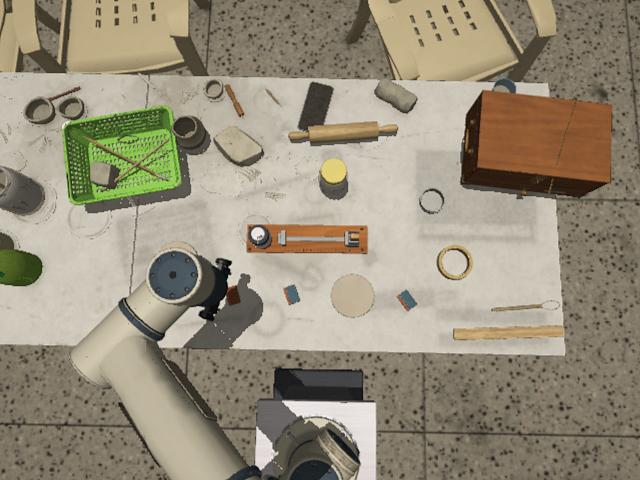

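Top crop: the ridge is now at (180,217), pointing along -x, so the collar is at FREE. Tile A is next.

Request:
apply_moves:
  increments: [0, 0, 0, -0.046, 0, 0, 0, 0, -0.046, 0, 0, 0, 0, -0.046, 0, 0, 0, 0, -0.046, 0, 0, 0, 0.2, 0, 0, 0, 0, 0.2, 0, 0, 0, 0, 0.2, 0, 0, 0, 0, 0.15, 0, 0, 0, 0, 0, 0, 0, 0, 0, 0, 0, 0, 0, 0, 0, 0, 0]
  force: 30

```text
time_s: 18.65
tool_pos: [429.4, 239.7, 32.4]
ee_rot: [-0.001, 0.812, -0.583, 0.0]
force: [0.7, -0.3, 0.2]
gripper_width: 1.001
```

```bash
python3 - <<'E'
from h import *
to(427,238.4,-1,-71)
shot("side","a1",(200,150,300,260),5)
E
```

```text
at [429.39 239.7   32.36] psi -71.38 turn -0.0021 shift [0.   0.02 0.22] rows>= 0.7 trows 0.0
```

View pics/a1.png

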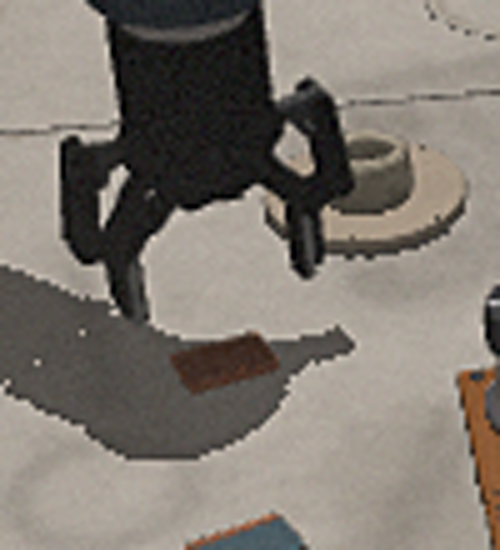

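Request:
apply_moves:
  increments: [0, 0.015, 0.08, 0, 0, 0, 0, 0.08, 0, 0, 0, 0, 0.04, 0, 0, 0, 0, 0.02, 0, 0, 0, 0, 0, 0, 0, 0, 0, 0, 0, 0, 0, 0, 0, 0, 0]

```text
time_s: 19.4
tool_pos: [426.3, 238.7, -1.4]
ee_rot: [-0.001, 0.812, -0.583, 0.0]
force: [-0.4, -0.2, 0.4]
gripper_width: 1.004
```

Request:
apply_moves:
  increments: [0, 0, 0, 0, 50, 0, 0, 0, 0, 80, 0, 0, 0, 0, 100, 0, 0, 0, 0, 120, 0, 0, 0, 0, 140, 0, 0, 0, 0, 160, 0, 0, 0, 0, 160]

```text
time_s: 20.1
tool_pos: [426.2, 238.5, -1.6]
ee_rot: [-0.0, 0.812, -0.583, 0.0]
force: [-1.1, 0.4, 4.3]
gripper_width: 0.576
```

```bash
python3 - <<'E'
from h import *
s,p,a=pose(); print(p,np.rad2deg(a),s["gripper_width"]*85,s["force"])
shot("side","a2",(200,150,300,260),5)
E
```

```text
[426.17 238.51  -1.64] -71.35818409333459 48.92933744494321 [-1.06  0.4   4.27]
```

View pics/a2.png

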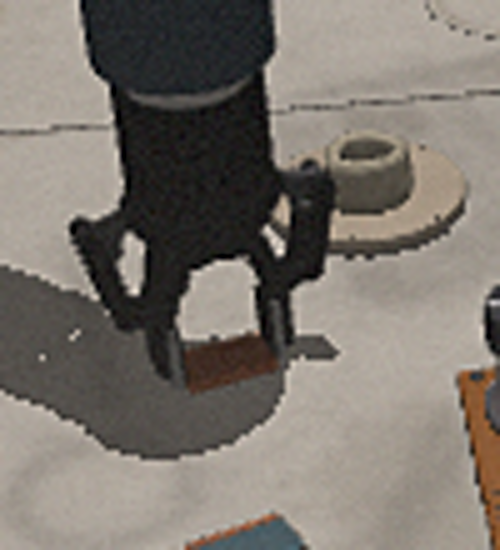

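Tile A is gripped (49 mm). I lift it and take it to the bed.

Request:
apply_moves:
  increments: [0, 0, -0.05, 0, 200, 0, 0, -0.15, 0, 200, 0, 0, -0.2, 0, 200, 0, 0, -0.2, 0, 200, 0, 0, 0, 0.04, 200, 0, 0, 0, 0.04, 200, 0, 0, 0, 0.02, 200, 0, 0, 0, 0, 200, 0, 0, 0, 0, 200]

```text
time_s: 21.05
tool_pos: [425.8, 238.3, 88.0]
ee_rot: [0.0, 0.712, -0.703, -0.0]
force: [-0.2, 0.1, -0.4]
gripper_width: 0.571
```

```bash
python3 - <<'E'
from h import *
s,p,a=pose(); print(s["gripper_width"]*85,s["force"])
to(588.5,77,80,-89.4)
E
```

```text
48.558779088300184 [-0.16  0.15 -0.45]
at [425.84 238.25  88.03] psi -89.27 turn 0.0007 shift [ 1.09 -1.07  0.05] rows>= 4.6 trows 0.0
```

Request:
apply_moves:
  increments: [0.1, -0.05, -0.05, 0, 200, 0.2, -0.15, 0, 0, 200, 0.2, -0.15, 0, 0, 200, 0.2, -0.2, 0, 0, 200, 0.2, -0.2, 0, 0, 200, 0.19, -0.2, 0, 0, 200, 0, -0.12, 0, 0, 200, 0, 0, 0.2, 0, 200, 0, 0, 0, 0, 200, 0, 0, 0, 0, 200, 0, 0, 0, 0, 200]

```text
time_s: 22.15
tool_pos: [588.7, 77.0, 66.9]
ee_rot: [-0.001, 0.711, -0.703, 0.001]
force: [-0.2, 1.3, 0.4]
gripper_width: 0.572
```

```bash
python3 - <<'E'
from h import *
s,p,a=pose(); print(s["gripper_width"]*85,s["force"])
to(588.5,77,7,-89.4)
shot("side","a3",(240,130,400,330),2.9)
E
```

```text
48.64651540514831 [-0.19  1.3   0.4 ]
at [588.68  76.98  66.87] psi -89.29 turn 0.0006 shift [-0.   0.   0.4] rows>= 1.2 trows 0.0
```

View pics/a3.png

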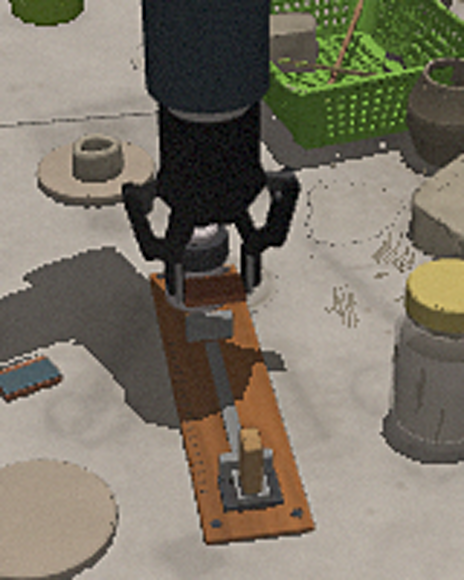

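Request:
apply_moves:
  increments: [0, 0, 0.15, 0, 200, 0, 0, 0.15, 0, 200, 0, 0, 0.085, 0, 200, 0, 0, 0, 0, 200, 0, 0, 0, 0, 200, 0, 0, 0, 0, 200]

```text
time_s: 22.8
tool_pos: [589.3, 77.0, 9.3]
ee_rot: [-0.001, 0.711, -0.703, 0.001]
force: [-0.8, -0.3, -0.3]
gripper_width: 0.568
```

Request:
apply_moves:
  increments: [0, 0, 0.01, 0, 200, 0, 0, 0.01, 0, 200, 0, 0, 0, 0, 200, 0, 0, 0, 0, 200]

```text
time_s: 23.2
tool_pos: [588.3, 76.6, 4.8]
ee_rot: [-0.0, 0.711, -0.703, 0.0]
force: [0.1, -0.5, -0.2]
gripper_width: 0.572
```

Request:
apply_moves:
  increments: [0, 0, 0.005, 0, 200, 0, 0, 0, 0, 200, 0, 0, 0, 0, 200]

```text
time_s: 23.5
tool_pos: [588.4, 76.6, 4.4]
ee_rot: [-0.0, 0.711, -0.703, 0.0]
force: [-1.6, -0.2, 4.0]
gripper_width: 0.571
```

Request:
apply_moves:
  increments: [0, 0, 0.005, 0, 200, 0, 0, 0, 0, 200, 0, 0, 0, 0, 200]

```text
time_s: 23.8
tool_pos: [588.4, 76.6, 4.4]
ee_rot: [-0.0, 0.711, -0.703, 0.0]
force: [-3.3, 0.6, 9.2]
gripper_width: 0.569
```

Request:
apply_moves:
  increments: [0, 0, 0, 0, 100, 0, 0, 0, 0, 60, 0, 0, 0, 0, 20, 0, 0, 0, 0, 0, 0, 0, -0.1, 0, 0, 0, 0, -0.2, 0, 0, 0, 0, -0.2, 0, 0, 0, 0.3, 0, 0, 0, 0, 0.3, 0, 0, 0, 0, 0.3, 0, 0, 0, 0, 0.14, 0, -0.04, 0, 0, 0, 0, -0.04, 0, 0, 0, 0, -0.03, 0, 0, 0, 0, 0, 0, 0, 0, 0, 0, 0]

```text
time_s: 25.3
tool_pos: [432.3, 74.9, 78.3]
ee_rot: [-0.0, 0.821, -0.572, -0.0]
force: [0.6, -0.8, 0.2]
gripper_width: 0.999
```

```bash
cat >> h.py <<'E'
def seg(n,im,box,z,f=lambda h:h[...,1]>75):
    x0,y0,x1,y1=box; hsv=cv2.cvtColor(im,cv2.COLOR_RGB2HSV); m=np.zeros(im.shape[:2],np.uint8)
    m[y0:y1,x0:x1]=(f(hsv)[y0:y1,x0:x1])*1
    c=maskrect(m); pts=np.array([back(n,p,z)[:2] for p in c.astype(float)],np.float32)
    (cx,cy),(w,h),a=cv2.minAreaRect(pts)
    return np.round([cx,cy,w,h,a],1)
E
python3 - <<'E'
from h import *
s,p,a=pose(); print(s["gripper_width"]*85,s["force"])
im=shot("top","b1"); sd=shot("side","b1s",(200,150,360,330),3)
print(seg("side",sd,(230,248,268,275),8),seg("side",sd,(228,350,272,390),8),seg("top",im,(390,282,425,318),8))
print(rect("side","tile_0",8)); to(431.5,76.8,30,-69.6)
E
```

```text
84.91467664507033 [ 0.6  -0.79  0.17]
[438.   56.   47.3   9.7  21.2] [ 424.3 -247.8   50.1   35.7   36.4] [ 422.8 -241.4   48.6   31.8   37.3]
[(0.7, [312.1, 248.8], [590.0, 78.9], 39.8, 49.7, -0.4), (0.6, [248.4, 369.0], [424.9, -245.9], 33.7, 51.3, 40.8), (0.46, [247.2, 260.5], [434.4, 69.6], 40.9, 52.7, 20.2)]
at [432.34  74.87  78.15] psi -69.67 turn -0.0004 shift [-0.01  0.    0.32] rows>= 1.0 trows 0.0
```

View pics/b1.png

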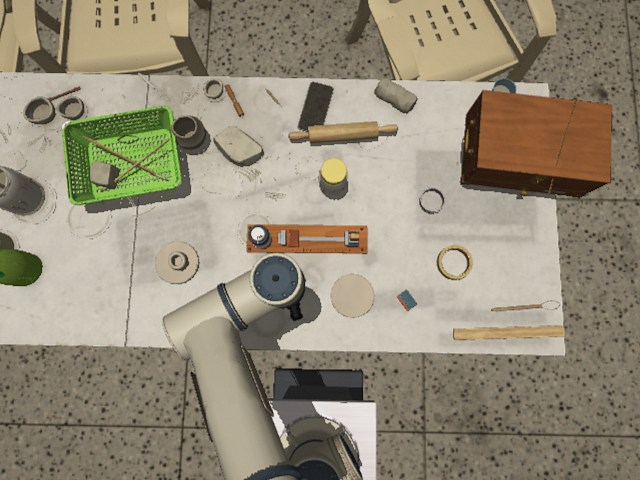

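View pics/b1s.png

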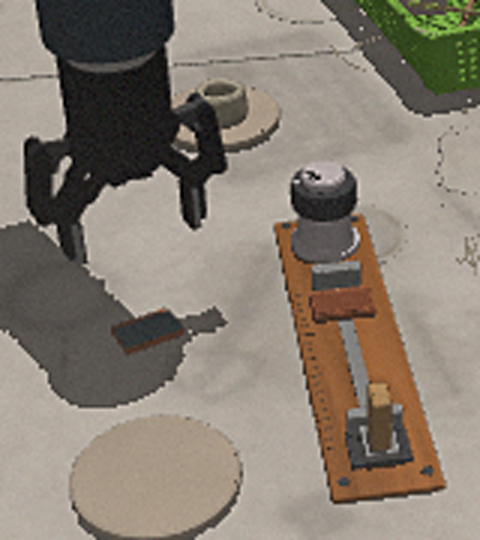

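The side picture shows tile A square on the bed next to the fixed jaw (crop (342,303)). Tile B is unmoved under the hand. Descending on B.

Request:
apply_moves:
  increments: [-0.01, 0, 0.15, 0, 0, 0, 0, 0.15, 0, 0, 0, 0, 0.15, 0, 0, 0, 0, 0.06, 0, 0, 0, 0, 0.02, 0, 0, 0, 0, 0, 0, 0, 0, 0, 0, 0, 0, 0, 0, 0, 0, 0]

```text
time_s: 26.25
tool_pos: [432.4, 76.7, -0.4]
ee_rot: [-0.001, 0.821, -0.57, 0.0]
force: [0.5, -0.9, 0.3]
gripper_width: 0.999
```

Request:
apply_moves:
  increments: [0, 0, 0, 0, 50, 0, 0, 0, 0, 80, 0, 0, 0, 0, 100, 0, 0, 0, 0, 120, 0, 0, 0, 0, 140, 0, 0, 0, 0, 160, 0, 0, 0, 0, 160]

```text
time_s: 26.95
tool_pos: [432.0, 76.4, -0.9]
ee_rot: [-0.0, 0.821, -0.57, 0.0]
force: [-1.4, -0.5, 5.7]
gripper_width: 0.569
```

```bash
python3 - <<'E'
from h import *
s,p,a=pose(); print(p,np.rad2deg(a),s["gripper_width"]*85,s["force"])
shot("side","b2",(200,180,300,290),5)
E
```

```text
[431.98  76.4   -0.9 ] -69.55283823606719 48.401393715190125 [-1.38 -0.52  5.69]
```

View pics/b2.png

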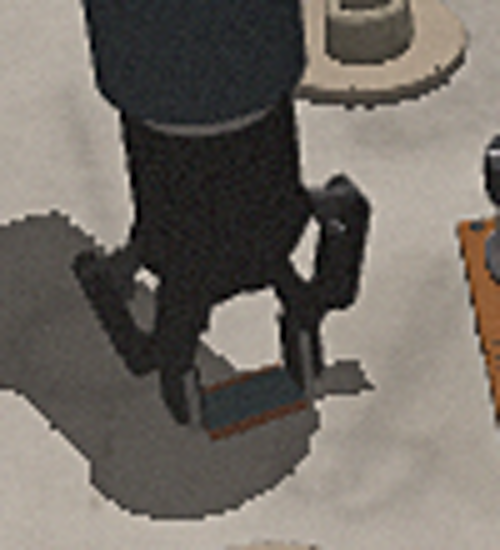

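Request:
apply_moves:
  increments: [0, 0, -0.05, 0, 200, 0, 0, -0.15, 0, 200, 0, 0, -0.2, 0, 200, 0, 0, -0.2, 0, 200, 0, 0, 0, 0.04, 200, 0, 0, 0, 0.04, 200, 0, 0, 0, 0.03, 200, 0, 0, 0, 0, 200, 0, 0, 0, 0, 200]

```text
time_s: 27.9
tool_pos: [431.6, 76.3, 88.8]
ee_rot: [0.0, 0.712, -0.702, -0.0]
force: [-0.6, -0.1, -0.4]
gripper_width: 0.572
```

```bash
python3 - <<'E'
from h import *
s,p,a=pose(); print(s["gripper_width"]*85,s["force"])
im=shot("top","a5",(235,210,385,265),5)
print(seg("top",im,(272,228,303,247),14,lambda h:(h[...,1]>150)&((h[...,0]<9)|(h[...,0]>170))))
to(588.5,39,80,-89.4)
E
```

```text
48.630016801205876 [-0.6  -0.14 -0.41]
[601.9  78.1   2.    4.   47. ]
at [431.65  76.28  88.8 ] psi -89.24 turn 0.0009 shift [ 0.26 -1.04  0.06] rows>= 3.2 trows 0.0
```

View pics/a5.png

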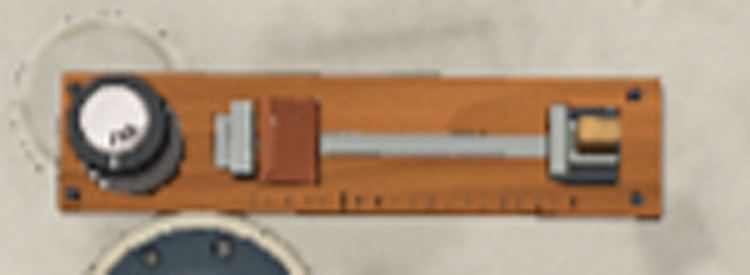

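Tile A in the top crop spans x 259 to 319, a few mm from the fixed jaw, and is square. Now placing B 38.5 mm further along.

Request:
apply_moves:
  increments: [0, -0.2, 0, 0, 200, 0.06, -0.2, 0, 0, 200, 0.1, -0.2, 0, 0, 200, 0.1, -0.2, 0, 0, 200, 0, -0.2, 0, 0, 200, 0, -0.04, 0.2, 0, 200, 0, 0, 0.15, 0, 200, 0, 0, 0, 0, 200, 0, 0, 0, 0, 200, 0, 0, 0, 0, 200]

```text
time_s: 28.95
tool_pos: [589.1, 39.3, 38.0]
ee_rot: [-0.001, 0.711, -0.703, 0.001]
force: [-0.2, -0.5, 0.7]
gripper_width: 0.57
```

```bash
python3 - <<'E'
from h import *
s,p,a=pose(); print(s["gripper_width"]*85,s["force"])
to(588.5,38,9,-89.4)
E
```

```text
48.418741353085075 [-0.21 -0.52  0.66]
at [589.12  39.29  37.97] psi -89.3 turn 0.0005 shift [0.01 0.   0.19] rows>= 0.6 trows 0.0
```

Request:
apply_moves:
  increments: [0.008, 0, 0.1, 0, 200, 0, 0, 0.07, 0, 200, 0, 0, 0.02, 0, 200, 0, 0, 0, 0, 200, 0, 0, 0, 0, 200, 0, 0, 0, 0, 200]

```text
time_s: 29.55
tool_pos: [588.7, 38.0, 8.5]
ee_rot: [-0.0, 0.711, -0.703, 0.0]
force: [-0.6, -0.0, 0.7]
gripper_width: 0.571
```

Request:
apply_moves:
  increments: [0, 0, 0.01, 0, 200, 0, 0, 0.007, 0, 200, 0, 0, 0, 0, 200, 0, 0, 0, 0, 200]

```text
time_s: 29.95
tool_pos: [588.2, 37.8, 5.3]
ee_rot: [-0.0, 0.711, -0.703, 0.0]
force: [-0.5, 0.7, 0.4]
gripper_width: 0.571
```

Request:
apply_moves:
  increments: [0, 0, 0.005, 0, 200, 0, 0, 0, 0, 200, 0, 0, 0, 0, 200]

```text
time_s: 30.25
tool_pos: [588.2, 37.8, 5.2]
ee_rot: [-0.0, 0.711, -0.703, 0.0]
force: [-2.6, -0.2, 4.7]
gripper_width: 0.57
```

Request:
apply_moves:
  increments: [0, 0, 0, 0, 100, 0, 0, 0, 0, 60, 0, 0, 0, 0, 20, 0, 0, 0, 0, 0, 0, 0, -0.1, 0, 0, 0, 0, -0.2, 0, 0, 0, 0, -0.3, 0, 0, 0.2, 0.2, 0, 0, 0, 0.25, 0.2, 0, 0, 0, 0.25, 0.2, 0, 0, 0, 0.25, 0.2, 0, 0, 0, 0.25, 0.2, 0, 0, 0, 0.25, 0.1, 0, 0, 0, 0.25, 0, 0, 0, 0, 0.15, 0, 0, 0, 0, 0, 0, 0, 0, 0, 0, 0, 0, 0, 0]

```text
time_s: 31.95
tool_pos: [425.9, -241.7, 94.2]
ee_rot: [0.0, 0.71, -0.704, -0.0]
force: [0.5, -0.0, -0.3]
gripper_width: 1.003
```

```bash
python3 - <<'E'
from h import *
s,p,a=pose(); print(s["gripper_width"]*85,s["force"])
to(423,-241.5,60,-52.8)
shot("top","c2",(235,200,435,330),4);shot("side","c2s",(200,150,360,400),2.4)
E
```

```text
85.2438130983885 [ 0.54 -0.02 -0.32]
at [ 425.95 -241.7    94.25] psi -89.45 turn -0.2036 shift [-0.01  0.01  0.23] rows>= 0.7 trows 4.3
```

View pics/c2.png

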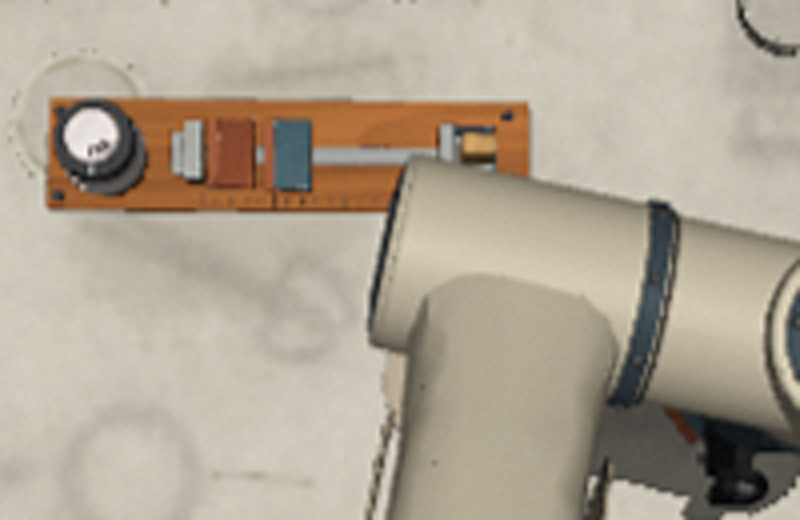

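View pics/c2s.png

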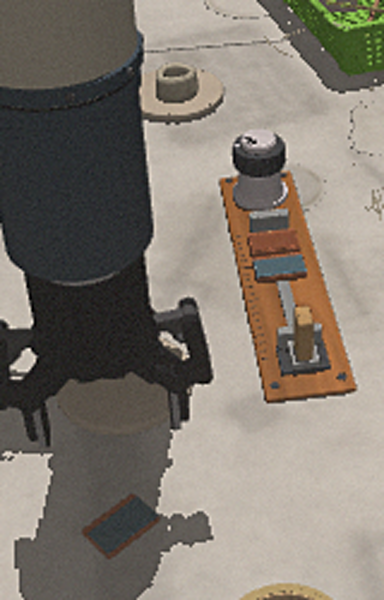

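Both placed tiles look square on the bed (B's orange band blends with the wood). C is unmoved at side px (249,369). Picking C.

Request:
apply_moves:
  increments: [0, 0.015, 0, -0.041, 0, 0, 0, 0, -0.041, 0, 0, 0, 0, -0.041, 0, 0, 0, 0, -0.041, 0, 0, 0, 0, -0.04, 0, 0, 0, 0.2, 0, 0, 0, 0, 0.2, 0, 0, 0, 0, 0.1, 0, 0, 0, 0, 0, 0, 0, 0, 0, 0, 0, 0, 0, 0, 0, 0, 0]

```text
time_s: 33.15
tool_pos: [425.1, -241.4, 20.8]
ee_rot: [-0.0, 0.897, -0.443, 0.001]
force: [0.6, -0.9, 0.0]
gripper_width: 0.999
```

```bash
python3 - <<'E'
from h import *
to(423,-241.5,-1.5,-52.8)
shot("side","c3",(190,270,310,400),4.5)
E
```

```text
at [ 425.12 -241.45   20.75] psi -52.59 turn 0.0012 shift [-0.01  0.01  0.15] rows>= 0.4 trows 0.0
```

View pics/c3.png

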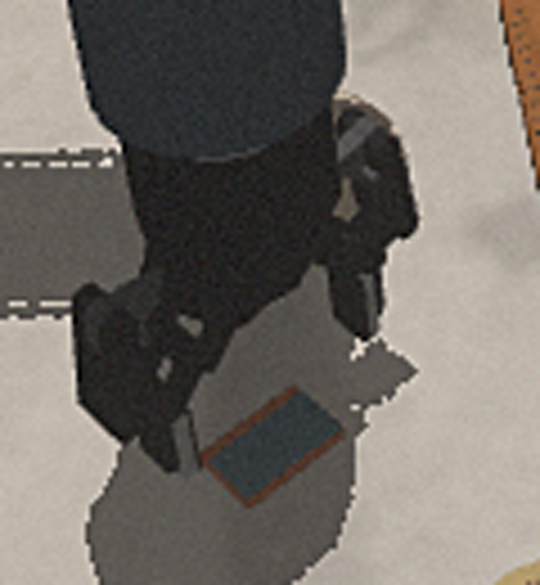

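Request:
apply_moves:
  increments: [-0.008, 0.01, 0.08, 0, 0, 0, 0, 0.05, 0, 0, 0, 0, 0.015, 0, 0, 0, 0, 0, 0, 0, 0, 0, 0, 0, 0, 0, 0, 0, 0, 0]

```text
time_s: 33.8
tool_pos: [422.4, -241.5, -1.9]
ee_rot: [-0.0, 0.896, -0.443, 0.0]
force: [-0.1, -0.2, -0.2]
gripper_width: 0.996
```

Request:
apply_moves:
  increments: [0, 0, 0, 0, 50, 0, 0, 0, 0, 80, 0, 0, 0, 0, 100, 0, 0, 0, 0, 120, 0, 0, 0, 0, 140, 0, 0, 0, 0, 160, 0, 0, 0, 0, 160]

```text
time_s: 34.5
tool_pos: [422.4, -241.5, -1.9]
ee_rot: [0.0, 0.896, -0.443, 0.0]
force: [-1.6, 0.4, 5.1]
gripper_width: 0.572
```

```bash
python3 - <<'E'
from h import *
s,p,a=pose(); print(p,np.rad2deg(a),s["gripper_width"]*85,s["force"])
shot("side","c4",(190,270,310,400),4.5)
E
```

```text
[ 422.35 -241.54   -1.95] -52.63722942538436 48.584119496026446 [-1.59  0.36  5.14]
```

View pics/c4.png

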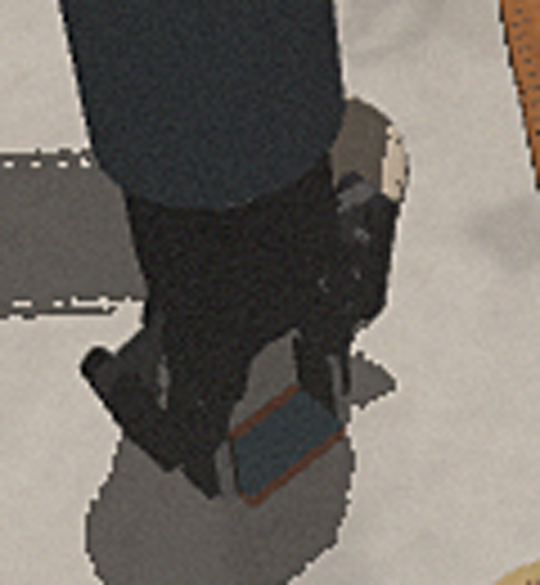

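Request:
apply_moves:
  increments: [0, 0, -0.05, 0, 200, 0, 0, -0.15, 0, 200, 0, 0, -0.2, 0, 200, 0, 0, -0.2, 0, 200, 0, 0, -0.1, 0, 200, 0, 0, 0, 0.045, 200, 0, 0, 0, 0.045, 200, 0, 0, 0, 0.045, 200, 0, 0, 0, 0.045, 200, 0, 0, 0, 0.025, 200, 0, 0, 0, 0, 200, 0, 0, 0, 0, 200]

```text
time_s: 35.75
tool_pos: [421.9, -241.3, 102.7]
ee_rot: [0.0, 0.711, -0.704, -0.0]
force: [0.1, 0.2, -1.1]
gripper_width: 0.572
```

```bash
python3 - <<'E'
from h import *
s,p,a=pose(); print(s["gripper_width"]*85,s["force"])
to(588.5,-0.5,80,-89.4)
E
```

```text
48.58301722906668 [ 0.11  0.22 -1.06]
at [ 421.9  -241.35  102.71] psi -89.42 turn -0.0001 shift [-1.59 -1.13  0.15] rows>= 5.9 trows 0.0
```

Request:
apply_moves:
  increments: [-0.2, 0, 0, 0, 200, -0.2, -0.1, 0, 0, 200, -0.2, -0.2, 0, 0, 200, -0.2, -0.2, 0, 0, 200, -0.2, -0.2, 0, 0, 200, -0.2, -0.2, 0, 0, 200, -0.2, -0.2, 0, 0, 200, -0.19, -0.03, 0, 0, 200, 0, 0, 0.2, 0, 200, 0, 0, 0.15, 0, 200, 0, 0, 0, 0, 200, 0, 0, 0, 0, 200, 0, 0, 0, 0, 200]

```text
time_s: 37.05
tool_pos: [590.8, -1.7, 51.9]
ee_rot: [-0.001, 0.71, -0.704, 0.001]
force: [0.5, 0.1, 1.0]
gripper_width: 0.572
```

```bash
python3 - <<'E'
from h import *
s,p,a=pose(); print(s["gripper_width"]*85,s["force"])
to(588.5,-0.5,9,-89.4)
shot("side","c5",(240,130,400,330),2.9)
E
```

```text
48.64262740980286 [0.52 0.12 1.02]
at [590.8   -1.74  51.92] psi -89.51 turn -0.0006 shift [-0.01  0.02  0.29] rows>= 0.9 trows 0.0
```

View pics/c5.png

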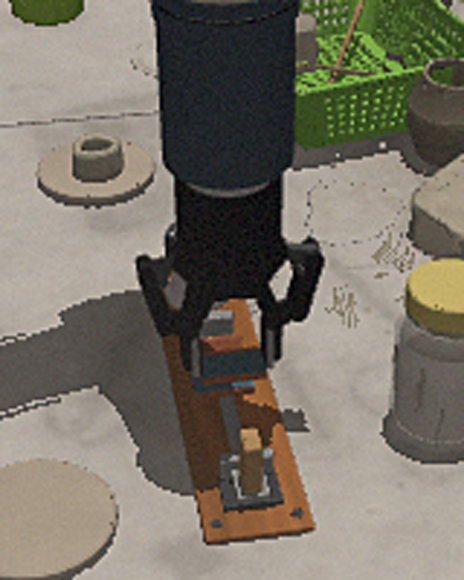

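Request:
apply_moves:
  increments: [-0.005, 0.01, 0.15, 0, 200, 0, 0, 0.1, 0, 200, 0, 0, 0.03, 0, 200, 0, 0, 0, 0, 200, 0, 0, 0, 0, 200, 0, 0, 0, 0, 200]

```text
time_s: 37.7
tool_pos: [589.1, -0.8, 9.5]
ee_rot: [-0.001, 0.71, -0.704, 0.001]
force: [-0.6, 0.1, -0.5]
gripper_width: 0.574
```

Request:
apply_moves:
  increments: [0, 0, 0.01, 0, 200, 0, 0, 0.01, 0, 200, 0, 0, 0, 0, 200, 0, 0, 0, 0, 200]

```text
time_s: 38.1
tool_pos: [588.1, -0.9, 5.2]
ee_rot: [0.0, 0.71, -0.704, -0.0]
force: [-1.0, -0.0, -0.4]
gripper_width: 0.572
```

Request:
apply_moves:
  increments: [0, 0, 0.005, 0, 200, 0, 0, 0, 0, 200, 0, 0, 0, 0, 200]

```text
time_s: 38.4
tool_pos: [588.1, -0.9, 4.4]
ee_rot: [0.0, 0.71, -0.704, -0.0]
force: [0.5, 0.0, -0.2]
gripper_width: 0.577
```

Request:
apply_moves:
  increments: [0, 0, 0.005, 0, 200, 0, 0, 0, 0, 200, 0, 0, 0, 0, 200]

```text
time_s: 38.7
tool_pos: [588.3, -0.9, 4.1]
ee_rot: [-0.0, 0.71, -0.704, 0.0]
force: [-1.4, 0.3, 3.8]
gripper_width: 0.572
```

Request:
apply_moves:
  increments: [0, 0, 0, 0, 100, 0, 0, 0, 0, 60, 0, 0, 0, 0, 20, 0, 0, 0, 0, 0, 0, 0, -0.1, 0, 0, 0, 0, -0.2, 0, 0, 0, 0, -0.3, 0, 0, 0.2, 0.2, 0, 0, 0, 0.2, 0.2, 0, 0, 0, 0.1, 0.2, 0, 0, 0, 0.1, 0.2, 0, 0, 0, 0, 0.2, 0, 0, 0, 0, 0, 0, 0, 0, 0, 0, 0, 0, 0, 0, 0, 0, 0, 0]

```text
time_s: 40.2
tool_pos: [439.8, -91.9, 94.0]
ee_rot: [-0.0, 0.71, -0.704, 0.0]
force: [-0.4, -0.5, -0.0]
gripper_width: 1.001
```

```bash
python3 - <<'E'
from h import *
s,p,a=pose(); print(p,s["gripper_width"]*85,s["force"])
shot("top","d1",(235,210,385,265),5)
for n in ("top","side"):
    if n=="side": shot("side","d1s",(270,170,360,330),3.7)
    for q,z in(("jaw_grip",48),("jaw_face",16)):
        print(n,q,[(round(float(d["conf"]),2),np.round(d["centre"],1).tolist(),np.round(back(n,d["centre"],z)[:2],1).tolist()) for d in optics.place_of(n,q)])
E
```

```text
[439.83 -91.9   93.98] 85.1255429341079 [-0.38 -0.53 -0.04]
top jaw_grip [(0.67, [355.9, 238.8], [584.2, -98.5])]
top jaw_face [(0.46, [341.1, 239.5], [586.8, -59.2])]
side jaw_grip [(0.74, [326.1, 286.7], [591.4, -97.0]), (0.67, [322.2, 285.8], [583.9, -93.0])]
side jaw_face [(0.86, [325.3, 291.8], [592.9, -78.3])]
```

View pics/d1.png

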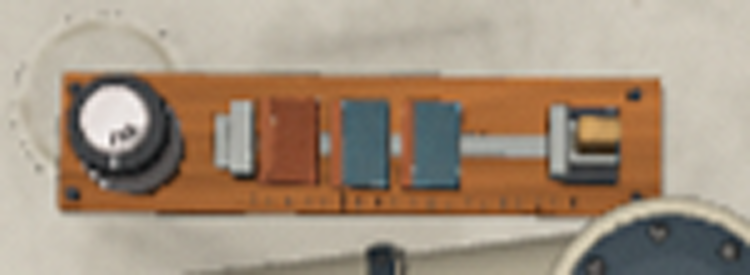

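View pics/d1s.png

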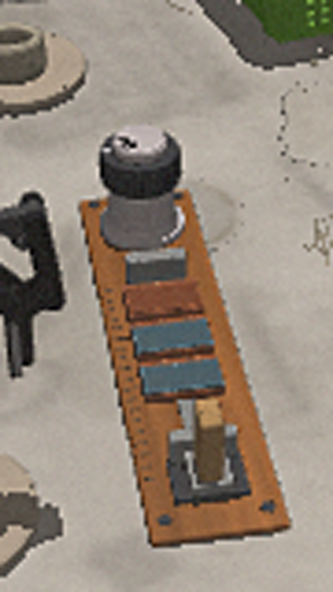

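All three tiles lie square in a row in the top crop, at x 259–319, 333–388 and 402–460. The jaw's front is at x≈549 and the collar ridge still points to free. Now I grip the fin.

```bash
python3 - <<'E'
from h import *
print(back("top",(344.8,238),28),back("top",(354.6,236.6),63),back("top",(285.4,238),28))
to(588,-95,100,-89.4)
E
```

```text
[589.19 -69.01  28.  ] [587.62 -93.98  63.  ] [585.62  95.71  28.  ]
at [439.2  -91.94  93.54] psi -89.54 turn -0.0008 shift [ 0.03 -0.99 -0.04] rows>= 3.0 trows 0.0
```

Request:
apply_moves:
  increments: [0.015, -0.2, -0.05, 0, 0, 0, -0.2, -0.05, 0, 0, 0, -0.2, 0, 0, 0, 0, -0.2, 0, 0, 0, 0, -0.19, 0, 0, 0, 0, 0, 0, 0, 60, 0, 0, 0, 0, 60, 0, 0, 0, 0, 60]

```text
time_s: 41.3
tool_pos: [586.7, -93.1, 108.6]
ee_rot: [0.0, 0.71, -0.704, -0.0]
force: [-0.3, -0.3, -0.4]
gripper_width: 0.765
```

```bash
python3 - <<'E'
from h import *
to(588,-94.5,30,-89.4)
shot("side","e1",(270,170,360,330),3.7)
E
```

```text
at [586.68 -93.11 108.56] psi -89.55 turn -0.0008 shift [ 0.01 -0.01  0.52] rows>= 1.6 trows 0.0
```

View pics/e1.png

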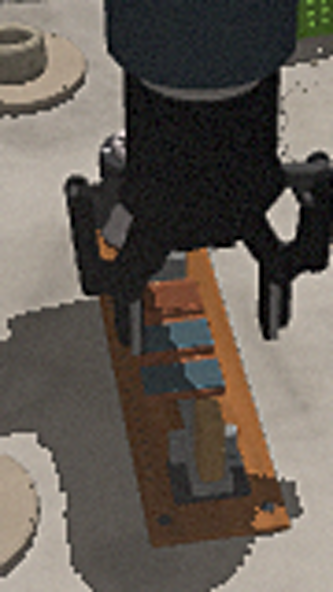

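Request:
apply_moves:
  increments: [0.005, -0.01, 0.2, 0, 60, 0, 0, 0.2, 0, 60, 0, 0, 0.1, 0, 60, 0, 0, 0.02, 0, 60, 0, 0, 0, 0, 60, 0, 0, 0, 0, 60, 0, 0, 0, 0, 120, 0, 0, 0, 0, 150, 0, 0, 0, 0, 180, 0, 0, 0, 0, 200, 0, 0, 0, 0, 220, 0, 0, 0, 0, 240, 0, 0, 0, 0, 240]
  force: 20

```text
time_s: 42.65
tool_pos: [589.9, -93.9, 31.1]
ee_rot: [-0.001, 0.71, -0.704, 0.001]
force: [3.9, 0.2, 0.3]
gripper_width: 0.163
```

```bash
python3 - <<'E'
from h import *
s,p,a=pose(); print(p,np.rad2deg(a),s["gripper_width"]*85,s["force"],s["torque"])
shot("side","e2",(270,170,360,330),3.7)
E
```

```text
[589.91 -93.89  31.12] -89.5357282360467 13.896579187123537 [3.88 0.23 0.3 ] [-0.06 -1.25 -0.03]
```

View pics/e2.png

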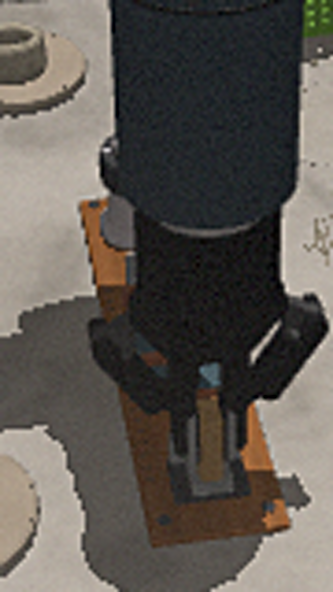

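Request:
apply_moves:
  increments: [0, -0.008, 0, 0, 240, -0.03, 0, 0, 0, 240, -0.03, 0, 0, 0, 240, -0.03, 0, 0, 0, 240, -0.03, 0, 0, 0, 240, -0.03, 0, 0, 0, 240, -0.03, 0, 0, 0, 240, -0.03, 0, 0, 0, 240, -0.03, 0, 0, 0, 240, -0.03, 0, 0, 0, 240, -0.03, 0, 0, 0, 240, 0, 0, 0, 0, 240, 0, 0, 0, 0, 240]

```text
time_s: 44.0
tool_pos: [589.6, -47.9, 30.9]
ee_rot: [-0.0, 0.71, -0.704, -0.0]
force: [-1.3, 1.0, 6.6]
gripper_width: 0.161
```

```bash
python3 - <<'E'
from h import *
s,p,a=pose(); print(p,np.rad2deg(a),s["gripper_width"]*85,s["force"],s["torque"])
shot("side","e3",(270,170,360,330),3.7)
shot("top","e3t",(235,190,385,265),5)
E
```

```text
[589.6  -47.92  30.94] -89.52546452357583 13.687084117606828 [-1.32  0.96  6.62] [0.4  0.33 0.01]
```

View pics/e3.png

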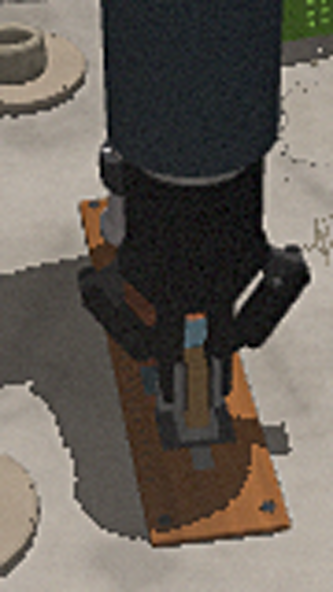

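View pics/e3t.png

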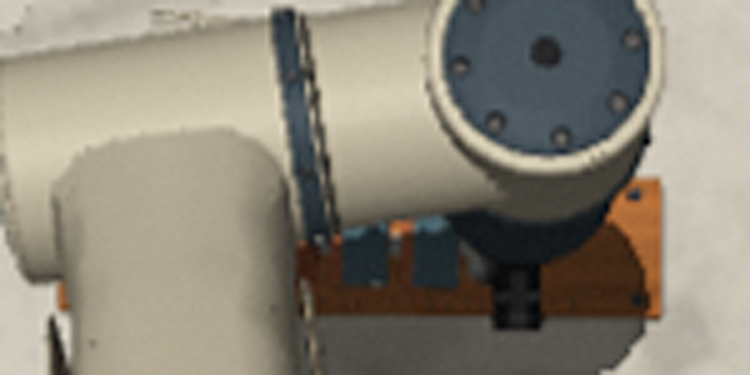

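Request:
apply_moves:
  increments: [-0.015, 0, 0, 0, 240, -0.015, 0, 0, 0, 240, -0.015, 0, 0, 0, 240, -0.015, 0, 0, 0, 240, -0.015, 0, 0, 0, 240, 0, 0, 0, 0, 240, 0, 0, 0, 0, 240]

```text
time_s: 44.8
tool_pos: [589.5, -37.1, 31.0]
ee_rot: [-0.0, 0.71, -0.704, -0.0]
force: [-0.6, 0.6, 4.7]
gripper_width: 0.164
```

Request:
apply_moves:
  increments: [-0.01, 0, 0, 0, 240, 0, 0, 0, 0, 240, -0.01, 0, 0, 0, 240, 0, 0, 0, 0, 240, 0, 0, 0, 0, 240]

```text
time_s: 45.3
tool_pos: [589.4, -34.2, 31.0]
ee_rot: [0.0, 0.71, -0.704, -0.0]
force: [-0.6, -1.0, 5.7]
gripper_width: 0.159
```

Request:
apply_moves:
  increments: [-0.01, 0, 0, 0, 240, 0, 0, 0, 0, 240, 0, 0, 0, 0, 240]

```text
time_s: 45.6
tool_pos: [589.4, -32.8, 31.0]
ee_rot: [0.0, 0.71, -0.704, -0.0]
force: [-0.4, -1.5, 5.2]
gripper_width: 0.161
```

Request:
apply_moves:
  increments: [-0.007, 0, 0, 0, 240, 0, 0, 0, 0, 240, 0, 0, 0, 0, 240]

```text
time_s: 45.9
tool_pos: [589.4, -31.8, 31.0]
ee_rot: [0.0, 0.71, -0.704, -0.0]
force: [0.3, -1.3, 4.7]
gripper_width: 0.158
```

Request:
apply_moves:
  increments: [-0.007, 0, 0, 0, 240, 0, 0, 0, 0, 240, 0, 0, 0, 0, 240]

```text
time_s: 46.2
tool_pos: [589.4, -30.8, 31.0]
ee_rot: [0.0, 0.71, -0.704, -0.0]
force: [-0.8, -1.1, 5.5]
gripper_width: 0.153
```

Request:
apply_moves:
  increments: [-0.007, 0, 0, 0, 240, 0, 0, 0, 0, 240, 0, 0, 0, 0, 240]

```text
time_s: 46.5
tool_pos: [589.4, -29.9, 31.0]
ee_rot: [0.0, 0.71, -0.704, 0.0]
force: [0.1, -2.5, 4.9]
gripper_width: 0.16
```

Request:
apply_moves:
  increments: [-0.007, 0, 0, 0, 240, 0, 0, 0, 0, 240, 0, 0, 0, 0, 240]

```text
time_s: 46.8
tool_pos: [589.4, -29.8, 31.1]
ee_rot: [0.001, 0.71, -0.704, 0.0]
force: [0.8, -5.4, 4.7]
gripper_width: 0.161
```

Request:
apply_moves:
  increments: [-0.007, 0, 0, 0, 240, 0, 0, 0, 0, 240, 0, 0, 0, 0, 240]

```text
time_s: 47.1
tool_pos: [589.4, -29.7, 31.1]
ee_rot: [0.001, 0.71, -0.704, 0.001]
force: [1.1, -9.1, 4.5]
gripper_width: 0.159
```

```bash
python3 - <<'E'
from h import *
s,p,a=pose(); print(p,np.rad2deg(a),s["gripper_width"]*85,s["force"],s["torque"])
shot("side","f1",(270,170,360,330),3.7)
E
```

```text
[589.41 -29.71  31.09] -89.528196660048 13.549599306117168 [ 1.05 -9.1   4.46] [-3.17 -0.26 -0.01]
```

View pics/f1.png

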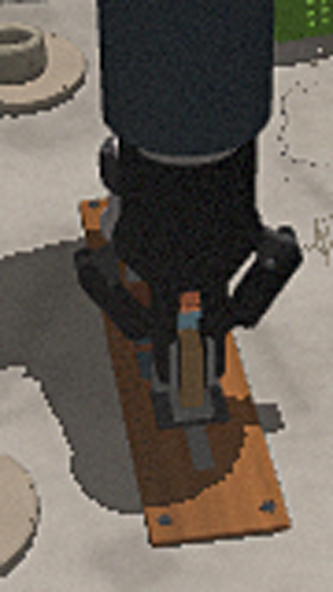

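Request:
apply_moves:
  increments: [0.01, 0, 0, 0, 240, 0, 0, 0, 0, 240, 0, 0, 0, 0, 240, 0, 0, 0, 0, 240]

```text
time_s: 47.55
tool_pos: [589.4, -29.9, 31.0]
ee_rot: [0.001, 0.71, -0.704, 0.0]
force: [0.2, -4.0, 5.0]
gripper_width: 0.16
```

Request:
apply_moves:
  increments: [0, 0, 0, 0, 200, 0, 0, 0, 0, 150, 0, 0, 0, 0, 100, 0, 0, 0, 0, 60, 0, 0, 0, 0, 60, 0, 0, -0.1, 0, 60, 0, 0, -0.2, 0, 60, 0, 0, -0.3, 0, 40, 0, 0, -0.05, 0, 0, 0, 0.3, 0, 0, 0, 0, 0.3, 0, 0, 0, 0, 0.3, 0, 0, 0, 0, 0, 0, 0, 0, 0, 0, 0, 0, 0, 0, 0, 0, 0, 0]

```text
time_s: 49.05
tool_pos: [455.7, -30.2, 128.7]
ee_rot: [-0.001, 0.71, -0.704, 0.0]
force: [-0.4, 0.1, 0.6]
gripper_width: 1.003
```

```bash
python3 - <<'E'
from h import *
s,p,a=pose(); print(p,np.rad2deg(a),s["gripper_width"]*85,s["force"])
shot("top","g1",(235,210,385,265),5);shot("side","g1s",(270,170,360,330),3.7)
print(optics.place_of("side","jaw_face"))
E
```

```text
[455.67 -30.23 128.68] -89.54174185441896 85.25008070328576 [-0.35  0.08  0.59]
[{'centre': [319.9, 270.0], 'conf': 0.65}]
```

View pics/g1.png

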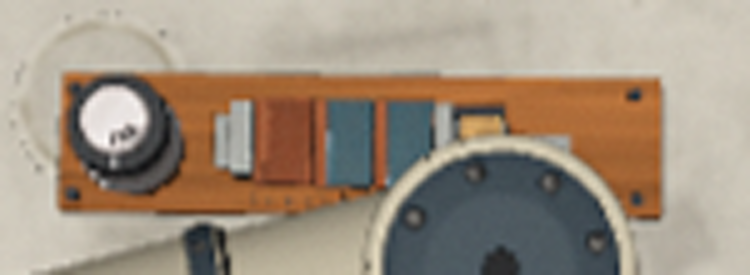

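View pics/g1s.png

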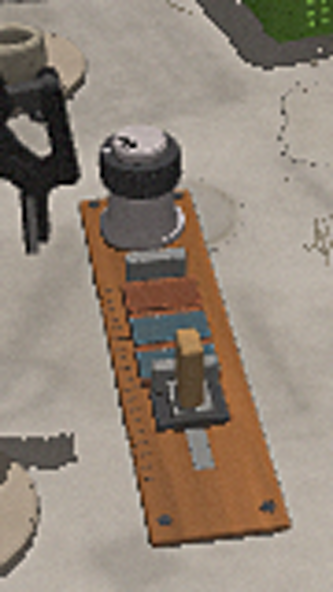

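The row is tight between the jaws: the top crop shows fixed jaw | A | B | C | jaw with no gaps and the jaw square. Now the collar to lock.

Request:
apply_moves:
  increments: [-0.2, 0, 0, 0.04, 0, 0, 0, 0, 0.04, 0, -0.2, -0.1, 0, 0, 0, -0.2, -0.2, 0, 0, 0, -0.2, -0.2, 0, 0, 0, -0.2, -0.1, 0, 0, 0, 0, 0, 0, 0, 0, 0, 0, 0, 0, 0, 0, 0, 0, 0, 0]

```text
time_s: 50.1
tool_pos: [570.4, 93.9, 127.9]
ee_rot: [-0.0, -0.616, 0.788, 0.0]
force: [0.8, -0.1, 0.6]
gripper_width: 1.004
```

```bash
python3 - <<'E'
from h import *
to(587.5,166.3,120,-104)
E
```

```text
at [570.42  93.9  127.88] psi -103.97 turn 0.0002 shift [-0.5   0.01  0.05] rows>= 1.5 trows 0.0
```

Request:
apply_moves:
  increments: [-0.15, 0, 0, 0, 0, -0.2, 0.01, 0, 0, 0, -0.15, 0, 0, 0, 0, 0, 0, 0.05, 0, 0, 0, 0, 0.1, 0, 0, 0, 0, 0, 0, 0, 0, 0, 0, 0, 0, 0, 0, 0, 0, 0]

```text
time_s: 50.9
tool_pos: [587.6, 166.9, 106.7]
ee_rot: [0.001, -0.616, 0.788, -0.0]
force: [-0.3, -0.4, 0.5]
gripper_width: 0.998
```

```bash
python3 - <<'E'
from h import *
to(587.8,166.3,39,-104)
shot("side","h1",(250,110,350,270),3.7)
E
```

```text
at [587.6  166.95 106.69] psi -103.98 turn 0.0001 shift [ 0.   -0.    0.45] rows>= 1.4 trows 0.0
```

View pics/h1.png

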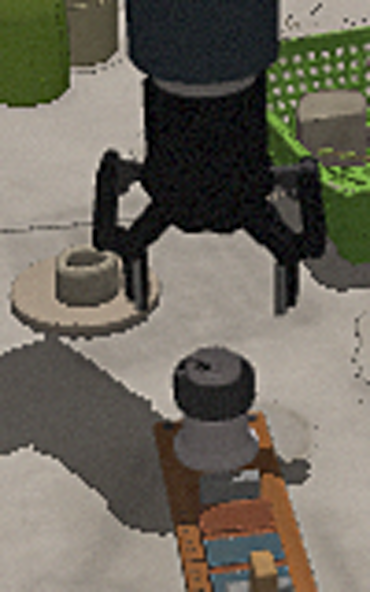

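Request:
apply_moves:
  increments: [0, 0, 0.15, 0, 0, 0, 0, 0.2, 0, 0, 0, 0, 0.1, 0, 0, 0, 0, 0, 0, 0, 0, 0, 0, 0, 0, 0, 0, 0, 0, 60, 0, 0, 0, 0, 90, 0, 0, 0, 0, 110, 0, 0, 0, 0, 140, 0, 0, 0, 0, 140, 0, 0, 0, 0, 140]
  force: 25

```text
time_s: 52.05
tool_pos: [587.8, 167.9, 39.8]
ee_rot: [0.001, -0.616, 0.788, -0.0]
force: [-2.0, 0.3, 5.9]
gripper_width: 0.628
```

Request:
apply_moves:
  increments: [0, 0, 0, -0.03, 140, 0, 0, 0, -0.03, 140, 0, 0, 0, -0.03, 140, 0, 0, 0, -0.03, 140, 0, 0, 0, -0.03, 140, 0, 0, 0, -0.03, 140, 0, 0, 0, -0.03, 140, 0, 0, 0, -0.03, 140, 0, 0, 0, -0.03, 140, 0, 0, 0, -0.03, 140, 0, 0, 0, -0.025, 140, 0, 0, 0, 0, 140, 0, 0, 0, 0, 140]

```text
time_s: 53.35
tool_pos: [587.1, 167.7, 39.8]
ee_rot: [-0.0, 0.922, -0.386, 0.0]
force: [-3.8, 0.3, 6.7]
gripper_width: 0.625
```

```bash
python3 - <<'E'
from h import *
s,p,a=pose(); print(p,np.rad2deg(a),s["gripper_width"]*85,s["force"],s["torque"])
E
```

```text
[587.13 167.68  39.76] -45.4334397871986 53.14767131935138 [-3.83  0.3   6.74] [ 0.08  1.56 -0.13]
```

Turned 58.5°, with a small stop torque. I release and back away.

Request:
apply_moves:
  increments: [0, 0, 0, 0, 100, 0, 0, 0, 0, 50, 0, 0, 0, 0, 0, 0, 0, 0, 0, 0, 0, 0, -0.1, 0, 0, 0, 0, -0.2, 0, 0, 0, 0, -0.3, 0, 0, 0, 0, -0.1, 0, 0, -0.2, 0.2, 0, 0, 0, -0.2, 0.25, 0, 0, 0, -0.2, 0.25, 0, 0, 0, -0.2, 0.2, 0, 0, 0, -0.1, 0.2, 0, 0, 0, 0, 0, 0, 0, 0, 0, 0, 0, 0, 0]

```text
time_s: 54.85
tool_pos: [375.0, 148.1, 143.8]
ee_rot: [-0.001, 0.923, -0.386, 0.0]
force: [0.2, -0.0, 0.0]
gripper_width: 0.999
```

```bash
python3 - <<'E'
from h import *
s,p,a=pose(); print(p,s["gripper_width"]*85,s["force"],s["time_s"])
im=shot("top","i1",(235,210,385,265),5); shot("top","i2"); 
shot("side","i1s",(230,150,390,400),2.3)
shot("top","i3",(235,215,285,260),12)
for n in("top","side"):
  for q,z in(("slip_jar",0),("tape_roll",0),("ring_cutter",0),("jaw_face",16)):
    print(n,q,[(round(float(d["conf"]),2),np.round(back(n,d["centre"],z)[:2],1).tolist()) for d in optics.place_of(n,q)][:2])
E
```

```text
[374.95 148.08 143.76] 84.92191966245571 [ 0.19 -0.04  0.03] 54.85
top slip_jar [(0.67, [753.0, -31.1])]
top tape_roll [(0.76, [525.0, -371.3])]
top ring_cutter [(0.56, [709.1, -313.6]), (0.5, [601.6, 176.5])]
top jaw_face [(0.5, [581.3, -4.2])]
side slip_jar [(0.92, [752.5, -43.6]), (0.67, [527.2, 408.2])]
side tape_roll [(0.71, [524.0, -372.0])]
side ring_cutter [(0.56, [702.8, -312.7])]
side jaw_face [(0.86, [594.3, 3.2])]
```

View pics/i1.png

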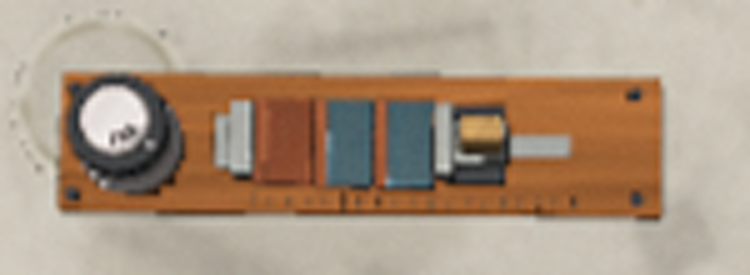

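View pics/i1s.png

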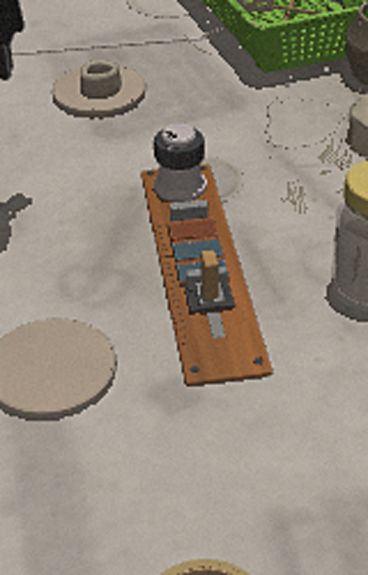

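View pics/i3.png

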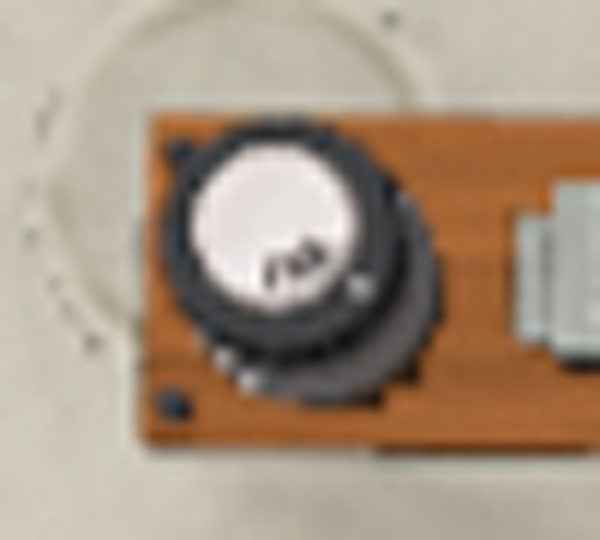

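View pics/i2.png

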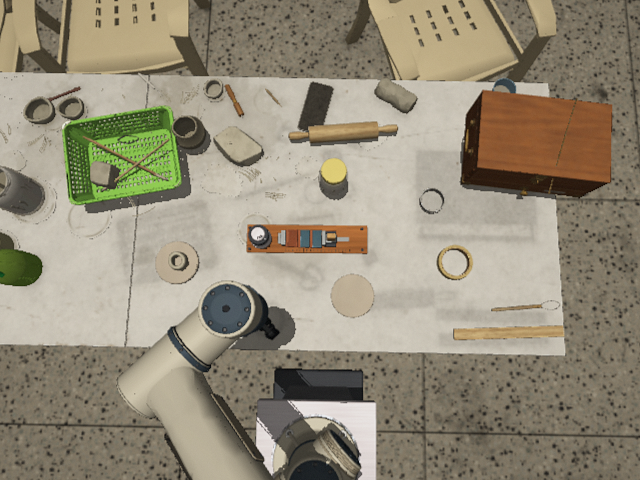

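The final pictures show:
- The collar ridge is at (238,189) in the earlier crop scale, the 1.0 rad lock position.
- The row is closed and square between the jaws.
- The ring is in the middle of the far bat, at top px (178,261).
- Jar, tape and cutter are where they started, and no tile is left on the table.

I hand in.

```bash
python3 - <<'E'
from h import *
print(bot.finish_job())
E
```

```text
the job is handed in; nothing more can be done
None
```

I finished the job and handed it in at about 55 s of robot time; the system gives no verdict.

- **Ring:** I set it flat near the middle of the left bat, the one farther from the base.
- **Collar to free:** I turned it from lock to the one-groove stop and checked its ridge in the pictures.
- **Tiles:** Three were on the table, with no sign of a fourth. I laid all of them crosswise on the bed.
- **Sliding jaw:** I closed it squarely with the collar still free. The wrist force peaked at about 9 N, well under the 30 N limit.
- **Collar to lock:** I turned it back to the three-groove stop and moved the arm clear.

**Last checks:**
- The collar ridge shows at the lock position.
- The tile row shows no visible gaps and the jaw looks square.
- The ring is centred on the bat.
- The jar, tape and cutter were detected within about 7 mm of their starting positions, which is within the detector's scatter.

No check failed. I judged the gaps and the jaw's squareness from the pictures rather than measuring them to the millimetre. I did not read the collar angle or the contact forces on the tiles directly. The detector's position estimates also disagreed between the two cameras by up to about 15 mm in places, so I relied on the pictures and the feel of contact there.

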